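# Slide the row of tea tins under the step shelf and gate it

### The arm

A 6-joint arm with a two-finger parallel gripper is mounted at the origin on the work surface. World frame = base frame: x ahead of the robot, y to its left, z up, the work surface at z = 0. Lengths are in mm, angles in rad, forces in N, time in s.
With the tool pointing down it reaches from about 250 to 775 mm from the base axis. Payload 4 kg.
Tool frame: the origin (TCP) lies midway between the tips of the shut fingers; the grasp point (between the pads) lies 19 mm behind it; x points along the fingers, z is the direction in which the jaws open and shut, and the axes are right-handed (so a half turn about x gives the same grasp; the last joint's range is limited). The gripper opens to 85 mm and grips with 20 to 120 N. Pads are 22 mm wide; open, the fingers measure 114 mm over their backs; the gripper's body (76 mm by 85 mm) begins 54 mm behind the grasp point. The pads swing forward as they close: fully open they stand 13 mm farther back than shut.
Start: joints at [-1.236, 0.087, 1.371, -0, 1.684, -0.103], TCP at [233.172, -498.148, 199.641] pointing down, gripper open.
Joint ranges: [-3.1, 3.1], [-0.76, 2.03], [0.27, 2.55], [-1.08, 4.22], [0.17, 2.65], [-2.57, 2.57]. Speed limits (rad/s): [2.79, 2.79, 3.14, 3.14, 3.14, 3.14].

### API

Orientations are given as a unit quaternion [x, y, z, w].
In Python, from cell import bot gives the robot as it stands.
- The arm moves only by the shell command python3 -m inch 'ROWS' [FORCE]. ROWS is JSON, a list of rows, each a list of 3 entries, a list of its own where there are three numbers: the shift along the tool's x, y, z in m, then the turn, a rotation vector about the tool's x, y, z in degrees, then the opening, from 0 (shut) to 1 (fully open). A call has 1 to 8 rows; each row is the pose to reach, as a shift and turn from the pose commanded when the call began, along the tool's axes at that moment; what a row does not reach only later rows make up. A row lasts 1/12 s, in which the tool goes at most 41.7 mm and 7.16 degrees, less where a joint would pass 70% of its speed; a pose out of reach is approached as far as the arm can. A call with a gripper value outside its range is refused whole. The fingers move at their own pace and stop on an object; FORCE is the grip in N (left out, the last holds). Time passes only in rows, so rows that repeat a pose let the fingers close. It gives the time, the measured TCP pose, the force and the opening at its end, in the units of the state.
- bot.observe(): the state, without advancing time (a new reading comes with each control period).
- bot.get_image(name): name is "scene" or "top"; returns a dict with "image" (420x560x3 uint8, red, green, blue), "vertical_fov" (degrees; the focal length in pixels is half the picture's height over the tangent of half this angle, whatever the lens; pixels are square), "cx", "cy" (the principal point, pixels), "dist_coeffs" ([k1, k2, p1, p2, k3] as OpenCV has them; the pictures are not rectified), "xyz" and "attitude" of the camera in the world. Camera axes: x right, y down, z forward; pixel columns grow to the right and rows downward; lengths in mm; the calibration is good to about 2 mm. A picture is of the moment at which its call begins. There is no depth.
- bot.hand_in(): hands the job in, once; it reports no verdict.
Trained networks look in a picture, given as the dict that the camera call returned (one of the last four; its "shot" number tells which), for a name from the list of things; names that differ only in an ending like _2 or _b are one class to them, and where a whole thing is asked for, a point or a joint stands for the part that bears it (a point fixed in the world has none). Each returns a list of dicts, best first, with "conf" (0 to 1); they miss things now and then, are a little off and sometimes report something else, mostly with a low value. They report only what shows in the picture. A call takes as long as a camera call. They do not tell look-alikes from the thing itself.
- bot.recognise(thing, picture): "point" ([x, y, z] in mm, in world coordinates, good to about 4 mm: the middle of the surface that is visible of it).
- bot.outline_of(thing, picture): "pixels" (420x560 bool, what is visible of it).
- bot.pinpoint(thing, picture): "point" ([x, y, z] in mm, in world coordinates, good to about 4 mm: a listed point, or the origin of a listed thing).
The state is a dict: "t": time; "q": joint angles; "joint_velocities": joint speeds; "joint_torque": joint torques, N m; "tool_pos": TCP position; "orientation": TCP orientation; "force": force on the tool from outside, world axes, zero at the start; "ft_torque": the same for the moment, N m; "gripper_width": opening from 0.0 (shut) to 1.0 (fully open).
Only numpy, scipy, OpenCV 4.12 (cv2) and the standard library are available. Lean on these libraries where they do the work, as an engineer would, in place of code of your own. Each camera call takes 0.05 s, during which the arm holds its last target.

### The job

Put the tea tins away under the step shelf: first swing the brass gate lever well open, past a right angle, and stand all the tins that are there upright in one straight, closed-up row on the marked strip outside the lane's mouth. Then push the whole row along the lane until it is fully home against the end stop with no gaps, and swing the gate lever back to 0 degrees, square across the mouth. Leave the salt cellar and the other kitchen things where they are.

Things in the scene. Friction and masses are not known exactly. Their poses are not given: they have to be found in the camera images.
- shelf: stained pine step shelf, fixed, placed and turned differently each time. Origin: on the counter, in the middle of the mouth of its tin lane; z up. The lane runs along the shelf's own y axis: it enters at y = 0 and goes towards -y to an end stop at y = -236 mm (five tins fill 230 mm). Inside it has straight walls at x = -28 and +28 mm (from y = -36 mm), flared cheeks 30 mm tall at the mouth.
- stop (a point): point on the counter at the foot of the end stop's face, on the lane's centre line: (0, -236, 0) mm in the shelf's frame, axes as the shelf
- strip (a point): middle of the marked strip outside the mouth, at (0, 150, 0) mm in the shelf's frame, axes as the shelf: a flat cork-coloured strip on the counter with white edges, 54 mm wide (x = -27 to +27 mm), from y = +5 to +295 mm; no walls, no step: tins slide straight on the counter top
- roof (a point): middle of the lane's roof, at (0, -144, 76) mm in the shelf's frame, axes as the shelf. From y = -40 mm inwards the lane is roofed by two slats (underside 66, top 76 mm above the counter, outer edges x = -42 and +42 mm) with an open slot 40 mm wide (x = -20 to +20 mm) all the way to the stop: closed fingers can travel along it, tins cannot pass through it
- step (a point): middle of the top of the upper step, at (147, -135, 120) mm in the shelf's frame, axes as the shelf. The step spans x = +85 to +210, y = -270 to 0 mm there; on it a jar, a dripper and, fixed at its -y end, a sprung clip holding a glass lid upright (top 246 mm above the counter)
- gate (a joint): brass gate lever at the lane's mouth, swinging level on a stiff pivot; stays where left (1.2 N at the knob moves it). Rad: 0 = square across the mouth (closed, in line with the red tick), growing as the knob swings outwards to +y of the shelf and on towards its +x; stops at -0.3 and 2.4; starts at 0.25 to 0.9. Bar 23 to 35 mm above the counter, 10 mm thick; knob 100 mm from the pivot
- gate_knob (a point): middle of the red upright knob at the gate lever's free end, 55 mm above the counter; the knob is a round post 16 mm across, graspable from 36 to 71 mm above the counter
- gate_hinge (a point): on the gate's pivot axis, at x = +67, y = +12 mm in the shelf's frame, 21 mm above the counter, axes turning with the lever; hub 22 mm across and 39 mm tall
- salt: bystander: small white salt cellar with a cork stopper, 38 mm across, 54 mm tall, standing among the tins; origin at the centre of its underside
- jar: bystander: closed white ceramic jar 84 mm across, 103 mm tall, on the upper step; origin at the centre of its underside
- dripper: bystander: stainless cone dripper 100 mm across, 75 mm tall, on the upper step; origin at the centre of its underside
- mug: bystander: brown earthenware mug 80 mm across, 90 mm tall, to the left; origin at the centre of its underside
- spoon: bystander: pale blue plastic spoon 170 mm long, lying to the left; origin at the middle of its underside
- tin1: square tea tin with a green body and a bare metal lid, 46 x 46 mm and 56 mm tall, about 0.12 kg, standing loose on the counter on the robot's side of the step shelf. Origin: centre of its underside; z up; x and y square to its sides. Some of the five tins are absent in some runs (no reading).
- tin2: square tea tin with a blue body and a bare metal lid, 46 x 46 mm and 56 mm tall, about 0.12 kg, standing loose on the counter on the robot's side of the step shelf. Origin: centre of its underside; z up; x and y square to its sides. Some of the five tins are absent in some runs (no reading).
- tin3: square tea tin with a yellow body and a bare metal lid, 46 x 46 mm and 56 mm tall, about 0.12 kg, standing loose on the counter on the robot's side of the step shelf. Origin: centre of its underside; z up; x and y square to its sides. Some of the five tins are absent in some runs (no reading).
- tin4: square tea tin with a red body and a bare metal lid, 46 x 46 mm and 56 mm tall, about 0.12 kg, standing loose on the counter on the robot's side of the step shelf. Origin: centre of its underside; z up; x and y square to its sides. Some of the five tins are absent in some runs (no reading).
- tin5: square tea tin with an orange body and a bare metal lid, 46 x 46 mm and 56 mm tall, about 0.12 kg, standing loose on the counter on the robot's side of the step shelf. Origin: centre of its underside; z up; x and y square to its sides. Some of the five tins are absent in some runs (no reading).
Mind the look-alikes: they are no part of the job. Leave any purple look-alike of the tin5 alone.

How it is judged (in metres and radians):
On the way, in this order (a step that is already met when the one before it is completed fails the run):
1. the gate lever is swung open past a right angle (beyond 1.6 rad) (value of joint gate above 1.6 rad), for 0.2 s.
2. all tins present stand at rest in one straight closed-up row on the marked strip outside the mouth (within 12 mm of its centre line, each with a neighbour less than 12 mm away), gate open (y of tin1 in the frame of shelf between 0.022 and 0.31 m and (horizontal distance between tin1 and tin2 below 0.058 m or horizontal distance between tin1 and tin3 below 0.058 m or horizontal distance between tin1 and tin4 below 0.058 m or horizontal distance between tin1 and tin5 below 0.058 m) and linear speed of each of tin1, tin2, tin3, tin4, tin5 below 0.03 m/s and y of tin2 in the frame of shelf between 0.022 and 0.31 m and (horizontal distance between tin2 and tin1 below 0.058 m or horizontal distance between tin2 and tin3 below 0.058 m or horizontal distance between tin2 and tin4 below 0.058 m or horizontal distance between tin2 and tin5 below 0.058 m) and y of tin3 in the frame of shelf between 0.022 and 0.31 m and (horizontal distance between tin3 and tin1 below 0.058 m or horizontal distance between tin3 and tin2 below 0.058 m or horizontal distance between tin3 and tin4 below 0.058 m or horizontal distance between tin3 and tin5 below 0.058 m) and y of tin4 in the frame of shelf between 0.022 and 0.31 m and (horizontal distance between tin4 and tin1 below 0.058 m or horizontal distance between tin4 and tin2 below 0.058 m or horizontal distance between tin4 and tin3 below 0.058 m or horizontal distance between tin4 and tin5 below 0.058 m) and y of tin5 in the frame of shelf between 0.022 and 0.31 m and (horizontal distance between tin5 and tin1 below 0.058 m or horizontal distance between tin5 and tin2 below 0.058 m or horizontal distance between tin5 and tin3 below 0.058 m or horizontal distance between tin5 and tin4 below 0.058 m) and angle between each of tin1, tin2, tin3, tin4, tin5's own z axis and vertical below 0.12 rad and height (world z) of each of tin1, tin2, tin3, tin4, tin5 below 0.008 m and x of tin1 in the frame of shelf between -0.012 and 0.012 m and x of tin2 in the frame of shelf between -0.012 and 0.012 m and x of tin3 in the frame of shelf between -0.012 and 0.012 m and x of tin4 in the frame of shelf between -0.012 and 0.012 m and x of tin5 in the frame of shelf between -0.012 and 0.012 m and value of joint gate above 1.6 rad), for 0.3 s.
3. the whole row is in the lane, home against the stop without gaps ((y of tin1 in the frame of shelf between -0.221 and -0.201 m or y of tin1 in the frame of shelf between -0.175 and -0.155 m or y of tin1 in the frame of shelf between -0.129 and -0.109 m or y of tin1 in the frame of shelf between -0.083 and -0.063 m or y of tin1 in the frame of shelf between -0.037 and -0.017 m) and (y of tin2 in the frame of shelf between -0.221 and -0.201 m or y of tin2 in the frame of shelf between -0.175 and -0.155 m or y of tin2 in the frame of shelf between -0.129 and -0.109 m or y of tin2 in the frame of shelf between -0.083 and -0.063 m or y of tin2 in the frame of shelf between -0.037 and -0.017 m) and (y of tin3 in the frame of shelf between -0.221 and -0.201 m or y of tin3 in the frame of shelf between -0.175 and -0.155 m or y of tin3 in the frame of shelf between -0.129 and -0.109 m or y of tin3 in the frame of shelf between -0.083 and -0.063 m or y of tin3 in the frame of shelf between -0.037 and -0.017 m) and (y of tin4 in the frame of shelf between -0.221 and -0.201 m or y of tin4 in the frame of shelf between -0.175 and -0.155 m or y of tin4 in the frame of shelf between -0.129 and -0.109 m or y of tin4 in the frame of shelf between -0.083 and -0.063 m or y of tin4 in the frame of shelf between -0.037 and -0.017 m) and (y of tin5 in the frame of shelf between -0.221 and -0.201 m or y of tin5 in the frame of shelf between -0.175 and -0.155 m or y of tin5 in the frame of shelf between -0.129 and -0.109 m or y of tin5 in the frame of shelf between -0.083 and -0.063 m or y of tin5 in the frame of shelf between -0.037 and -0.017 m) and (y of tin1 in the frame of shelf between -0.221 and -0.201 m or y of tin2 in the frame of shelf between -0.221 and -0.201 m or y of tin3 in the frame of shelf between -0.221 and -0.201 m or y of tin4 in the frame of shelf between -0.221 and -0.201 m or y of tin5 in the frame of shelf between -0.221 and -0.201 m) and (not (y of tin1 in the frame of shelf between -0.175 and -0.155 m or y of tin2 in the frame of shelf between -0.175 and -0.155 m or y of tin3 in the frame of shelf between -0.175 and -0.155 m or y of tin4 in the frame of shelf between -0.175 and -0.155 m or y of tin5 in the frame of shelf between -0.175 and -0.155 m) or (y of tin1 in the frame of shelf between -0.221 and -0.201 m or y of tin2 in the frame of shelf between -0.221 and -0.201 m or y of tin3 in the frame of shelf between -0.221 and -0.201 m or y of tin4 in the frame of shelf between -0.221 and -0.201 m or y of tin5 in the frame of shelf between -0.221 and -0.201 m)) and (not (y of tin1 in the frame of shelf between -0.129 and -0.109 m or y of tin2 in the frame of shelf between -0.129 and -0.109 m or y of tin3 in the frame of shelf between -0.129 and -0.109 m or y of tin4 in the frame of shelf between -0.129 and -0.109 m or y of tin5 in the frame of shelf between -0.129 and -0.109 m) or (y of tin1 in the frame of shelf between -0.175 and -0.155 m or y of tin2 in the frame of shelf between -0.175 and -0.155 m or y of tin3 in the frame of shelf between -0.175 and -0.155 m or y of tin4 in the frame of shelf between -0.175 and -0.155 m or y of tin5 in the frame of shelf between -0.175 and -0.155 m)) and (not (y of tin1 in the frame of shelf between -0.083 and -0.063 m or y of tin2 in the frame of shelf between -0.083 and -0.063 m or y of tin3 in the frame of shelf between -0.083 and -0.063 m or y of tin4 in the frame of shelf between -0.083 and -0.063 m or y of tin5 in the frame of shelf between -0.083 and -0.063 m) or (y of tin1 in the frame of shelf between -0.129 and -0.109 m or y of tin2 in the frame of shelf between -0.129 and -0.109 m or y of tin3 in the frame of shelf between -0.129 and -0.109 m or y of tin4 in the frame of shelf between -0.129 and -0.109 m or y of tin5 in the frame of shelf between -0.129 and -0.109 m)) and (not (y of tin1 in the frame of shelf between -0.037 and -0.017 m or y of tin2 in the frame of shelf between -0.037 and -0.017 m or y of tin3 in the frame of shelf between -0.037 and -0.017 m or y of tin4 in the frame of shelf between -0.037 and -0.017 m or y of tin5 in the frame of shelf between -0.037 and -0.017 m) or (y of tin1 in the frame of shelf between -0.083 and -0.063 m or y of tin2 in the frame of shelf between -0.083 and -0.063 m or y of tin3 in the frame of shelf between -0.083 and -0.063 m or y of tin4 in the frame of shelf between -0.083 and -0.063 m or y of tin5 in the frame of shelf between -0.083 and -0.063 m)) and angle between each of tin1, tin2, tin3, tin4, tin5's own z axis and vertical below 0.12 rad and height (world z) of each of tin1, tin2, tin3, tin4, tin5 below 0.008 m and x of tin1 in the frame of shelf between -0.012 and 0.012 m and x of tin2 in the frame of shelf between -0.012 and 0.012 m and x of tin3 in the frame of shelf between -0.012 and 0.012 m and x of tin4 in the frame of shelf between -0.012 and 0.012 m and x of tin5 in the frame of shelf between -0.012 and 0.012 m), for 0.2 s.
At the end, for the whole second after the job is handed in: All tins present stand upright on the counter in the lane as one row against the end stop: the first centre 23 mm from the stop and each next one 46 mm further, each up to 12 mm short (8 mm beyond) of its place, within 12 mm of the lane's centre line, at rest; the gate lever is at 0 within 0.1 rad (all of step 3 and linear speed of each of tin1, tin2, tin3, tin4, tin5 below 0.02 m/s and value of joint gate between -0.1 and 0.1 rad); the robot touches nothing.
It fails at once if a bystander (salt cellar, jar, dripper, mug, spoon) is moved more than 25 mm or tipped over (distance of any of salt, jar, dripper, mug, spoon from where it was at the start of the episode above 0.025 m or angle between any of salt, jar, dripper, mug's own z axis and vertical above 0.6 rad).
Of tin1, tin2, tin3, tin4, tin5 only 3 to 5 are there at a start; the rules pass over those that are not, and their reading is None.
At some moment in a run one of tin1, tin2, tin3, tin4, tin5 may be knocked a few centimetres aside while the robot is not near it.
It also fails if it takes over 210 s, if anything falls off the work surface, if the arm or the gripper's body presses on something with over 40 N, if the wrist force passes 120 N, or if a joint passes its speed limit or range.

## Working session

There is one attempt and no reset: what is moved stays moved. The work goes in short steps, Python scripts to look and compute and a shell command to move; the robot and the scene stay as the last step left them, time stands still between calls to the robot, and variables do not carry over. Pictures are saved under pics/ and viewed, and the job is handed in when it is done.

```bash
ls; mkdir -p pics; python3 - <<'E'
from cell import bot
import cv2
s=bot.observe(); print(s['t'],s['tool_pos'],s['orientation'],s['gripper_width'],s['force'])
for n in ("scene","top"):
    p=bot.get_image(n); cv2.imwrite(f"pics/a_{n}.png",p["image"][:,:,::-1])
    print({k:v for k,v in p.items() if k!="image"})
    for t in ["stop","strip","gate_knob","gate_hinge","shelf","salt","mug","spoon","tin1","tin2","tin3","tin4","tin5"]:
        print(t,[( [round(x) for x in d["point"]],round(d["conf"],2)) for d in bot.pinpoint(t,p)][:3])
E
```

```text
pics
0.0 [ 232.98157328 -497.58158346  198.40723545] [ 0.37998315  0.59727506 -0.37899202  0.59602043] 1.001309588243548 [ 1.20906149 -0.15011682  0.74266867]
{'vertical_fov': 50.84128460919945, 'cx': 274.0839890343017, 'cy': 208.06922314467568, 'dist_coeffs': array([0.02750249, 0.        , 0.        , 0.        , 0.        ]), 'xyz': array([1103.35438031,  198.98446141,  979.41620612]), 'attitude': array([ 0.61528842,  0.74029186, -0.20732943, -0.1743635 ]), 'shot': 1}
stop [([580, -332, -1], 0.73), ([663, -92, 17], 0.17)]
strip [([603, 53, -1], 0.64)]
gate_knob [([580, -28, 58], 0.76)]
gate_hinge [([663, -89, 20], 0.57)]
shelf [([593, -98, -2], 0.94)]
salt [([459, -42, -4], 0.71), ([477, 52, 1], 0.67), ([396, 454, 4], 0.56)]
mug [([628, 469, -1], 0.83)]
spoon [([398, 455, -3], 0.87)]
tin1 [([387, 138, -1], 0.89), ([450, -138, 0], 0.88), ([485, 139, 3], 0.87)]
tin2 [([387, 138, -1], 0.89), ([450, -138, 0], 0.88), ([485, 139, 3], 0.87)]
tin3 [([387, 138, -1], 0.89), ([450, -138, 0], 0.88), ([485, 139, 3], 0.87)]
tin4 [([387, 138, -1], 0.89), ([450, -138, 0], 0.88), ([485, 139, 3], 0.
[... 476 characters left out ...]
1)]
gate_knob [([578, -32, 54], 0.78)]
gate_hinge [([659, -89, 22], 0.67), ([606, 54, -4], 0.26)]
shelf [([596, -96, 0], 0.59), ([485, 140, -1], 0.59), ([450, -141, -1], 0.4)]
salt [([482, 48, 2], 0.52), ([577, -29, 59], 0.38)]
mug [([629, 472, -1], 0.6), ([661, -90, 22], 0.26)]
spoon [([391, 452, -1], 0.93)]
tin1 [([462, -226, 0], 0.91), ([451, -141, 1], 0.87), ([438, -331, 0], 0.75)]
tin2 [([462, -226, 0], 0.91), ([451, -141, 1], 0.87), ([438, -331, 0], 0.75)]
tin3 [([462, -226, 0], 0.91), ([451, -141, 1], 0.87), ([438, -331, 0], 0.75)]
tin4 [([462, -226, 0], 0.91), ([451, -141, 1], 0.87), ([438, -331, 0], 0.75)]
tin5 [([462, -226, 0], 0.91), ([451, -141, 1], 0.87), ([438, -331, 0], 0.75)]
```

View pics/a_scene.png

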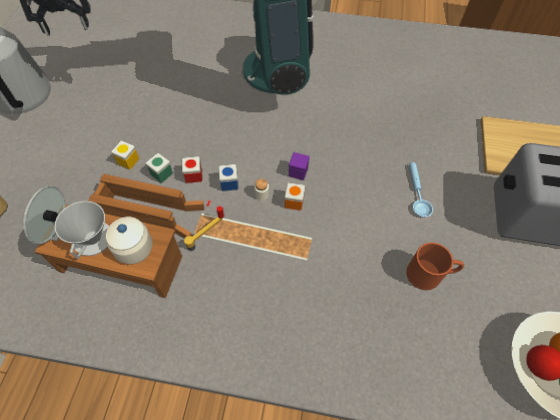

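View pics/a_top.png

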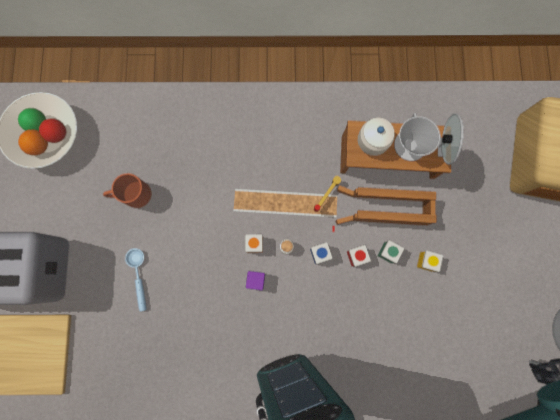

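Top view: yellow (432,261), green (393,251), red (360,256), blue (321,253), salt (287,247), orange (254,243). The purple look-alike is at (256,281). The gate is half open, with its knob at (317,208), and all five tins are present. Next I'll get precise poses by model fitting.

```bash
cat > h.py <<'E'
import numpy as np, cv2
from scipy.spatial.transform import Rotation as R
from scipy.optimize import minimize
from cell import bot
HUE={'tin1':'green','tin2':'blue','tin3':'yellow','tin4':'red','tin5':'orange'}
def K(p):
    f=p['image'].shape[0]/2/np.tan(np.radians(p['vertical_fov']/2))
    return np.array([[f,0,p['cx']],[0,f,p['cy']],[0,0,1]])
def proj(p,X):
    Rw=R.from_quat(p['attitude']).as_matrix()
    r=Rw.T; t=-r@np.asarray(p['xyz'])
    return cv2.projectPoints(np.asarray(X,float).reshape(-1,1,3),cv2.Rodrigues(r)[0],t,K(p),np.array(p['dist_coeffs']))[0].reshape(-1,2)
def ray(p,uv,z=0):
    n=cv2.undistortPoints(np.asarray(uv,float).reshape(-1,1,2),K(p),np.array(p['dist_coeffs'])).reshape(-1,2)
    d=np.c_[n,np.ones(len(n))]@R.from_quat(p['attitude']).as_matrix().T
    c=np.asarray(p['xyz']); s=(z-c[2])/d[:,2]
    return c+d*s[:,None]
def box(x,y,yaw,h=56,w=46):
    c,s=np.cos(yaw),np.sin(yaw)
    return np.array([[x+(a*c-b*s)*w/2,y+(a*s+b*c)*w/2,z] for a,b in((1,1),(-1,1),(-1,-1),(1,-1)) for z in(0,h)])
def fit(p,mask,x0,n=4):
    ys,xs=np.nonzero(mask); u0,v0=xs.min()-8,ys.min()-8; u1,v1=xs.max()+8,ys.max()+8
    S=n; tgt=cv2.resize(mask[v0:v1,u0:u1].astype(np.float32),None,fx=S,fy=S,interpolation=cv2.INTER_LINEAR)
    def ov(a):
        q=proj(p,box(a[0],a[1],a[2]))
        q=(q-[u0,v0]+0.5)*S-0.5
        m=np.zeros(tgt.shape,np.uint8); cv2.fillConvexPoly(m,cv2.convexHull(np.round(q*16).astype(np.int32)),1,shift=4)
        return np.abs(m-tgt).mean()
    best=None
    for yaw in np.radians([-30,-10,10,30]):
        r=minimize(ov,[x0[0],x0[1],yaw],method='Nelder-Mead',options=dict(initial_simplex=[[x0[0],x0[1],yaw],[x0[0]+6,x0[1],yaw],[x0[0],x0[1]+6,yaw],[x0[0],x0[1],yaw+.2]],xatol=.05,fatol=1e-6,maxiter=200))
        if best is None or r.fun<best.fun: best=r
    a=best.x.copy(); a[2]=(a[2]+np.pi/4)%(np.pi/2)-np.pi/4
    return a,best.fun
def color(p,m):
    px=p['image'][m]; h=cv2.cvtColor(px[None],cv2.COLOR_RGB2HSV)[0].astype(int)
    h=h[(h[:,1]>130)&(h[:,2]>60)]
    if len(h)<5: return '?'
    med=np.median(h[:,0])
    return ('red' if med<4 or med>170 else 'orange' if med<16 else 'yellow' if med<38 else 'green' if med<92 else 'blue' if med<122 else 'purple')+f"({med:.0f})"
def tins(p,show=True):
    out=[]
    for d in bot.outline_of('tin1',p):
        m=np.asarray(d['pixels']).astype(bool)
        if m.sum()<60: continue
        c=np.argwhere(m).mean(0)[::-1]; x0=ray(p,[c],35)[0]
        a,e=fit(p,m,x0)
        o=(color(p,m),np.round(a[:2],1),round(float(np.degrees(a[2])),1),np.round(c).astype(int).tolist(),round(d['conf'],2),round(float(e),3))
        out.append(o)
        if show: print(*o)
    return out
def obs():
    s=bot.observe(); Rm=R.from_quat(s['orientation']).as_matrix()
    z=Rm[:,2]; print('t',round(s['t'],2),'pos',np.round(s['tool_pos'],1),'down',np.round(Rm[:,0],3),'jawdir deg',round(float(np.degrees(np.arctan2(z[1],z[0]))),1),'F',np.round(s['force'],1),'w',round(s['gripper_width'],3))
    return s,Rm
def to(x,y,z,jaw=None):
    """world target (mm), jaw dir deg -> tool shift (m), turn deg about x; tool pointing down"""
    s,Rm=obs(); d=np.array([x,y,z])-s['tool_pos']; print('shift m',np.round(Rm.T@d/1000,4),'q6',np.round(s['q'],2)[5])
    if jaw is not None:
        zc=np.degrees(np.arctan2(Rm[1,2],Rm[0,2])); print('turn about x',[round(-((jaw-zc+90+k)%180-90)+k,1) for k in (0,)])
E
python3 - <<'E'
from h import *
P=[bot.get_image(n) for n in("top","scene")]
for p in P:
    print('--'); tins(p)
for p in P:
    print([(d['point'].round() if hasattr(d['point'],'round') else d['point'],d['conf']) for n in('stop','strip','roof','step') for d in bot.pinpoint(n,p)[:1]])
obs()
im=P[0]['image']; hsv=cv2.cvtColor(im,cv2.COLOR_RGB2HSV)
m=cv2.inRange(hsv,(5,80,90),(22,255,255)); m[:180]=0;m[222:]=0;m[:,:225]=0;m[:,312:]=0
r=cv2.minAreaRect(np.argwhere(m)[:,::-1].astype(np.float32)); b=cv2.boxPoints(r); print('strip',b); print(ray(P[0],b))
cv2.imwrite('pics/b.png',cv2.resize(im[150:320,220:470],None,fx=3,fy=3,interpolation=cv2.INTER_CUBIC)[:,:,::-1])
E
```

```text
--
red(2) [ 451.1 -142. ] 18.9 [358, 256] 0.93 0.023
blue(108) [456.8 -42.1] 17.3 [321, 254] 0.85 0.027
? [ 460.8 -231. ] -29.0 [391, 252] 0.61 0.023
yellow(25) [ 435.6 -332.2] -11.8 [430, 261] 0.6 0.037
orange(14) [484.4 139.2] -0.1 [254, 244] 0.56 0.026
orange(14) [ 621.8 -200.8] 29.4 [366, 181] 0.34 0.237
--
red(2) [ 454.2 -140.1] 17.2 [192, 170] 0.87 0.025
orange(14) [488.4 140.8] 2.3 [294, 197] 0.86 0.036
yellow(22) [ 436.6 -332.7] -31.1 [125, 154] 0.81 0.052
blue(107) [461.1 -39.3] 18.9 [228, 178] 0.77 0.039
purple(141) [390.6 136.1] -1.4 [298, 166] 0.7 0.041
? [ 463.8 -228.5] -36.5 [159, 168] 0.59 0.028
[([578.8, -333.0, -1.2], 0.94), ([605.5, 53.1, -2.5], 0.61), ([585.3, -239.1, 76.1], 0.94), ([582.8, -239.5, 75.7], 0.73)]
[([577.0, -331.9, 0.3], 0.93), ([604.6, 51.8, -2.3], 0.71), ([581.9, -242.3, 75.2], 0.92), ([731.9, -238.4, 120.3], 0.66)]
t 2.0 pos [ 233.2 -498.1  199.7] down [ 0. -0. -1.] jawdir deg -64.9 F [-0.   0.   0.4] w 0.997
strip [[233.44012 208.23878]
 [234.50507 190.66698]
 [312.00824 195.36415]
 [310.9433  212.93596]]
[[586.73945795 198.93627672   0.        ]
 [637.25437434 196.67836295   0.        ]
 [623.11437612 -23.04627919   0.        ]
 [572.80631354 -19.20252783   0.        ]]
```

View pics/b.png

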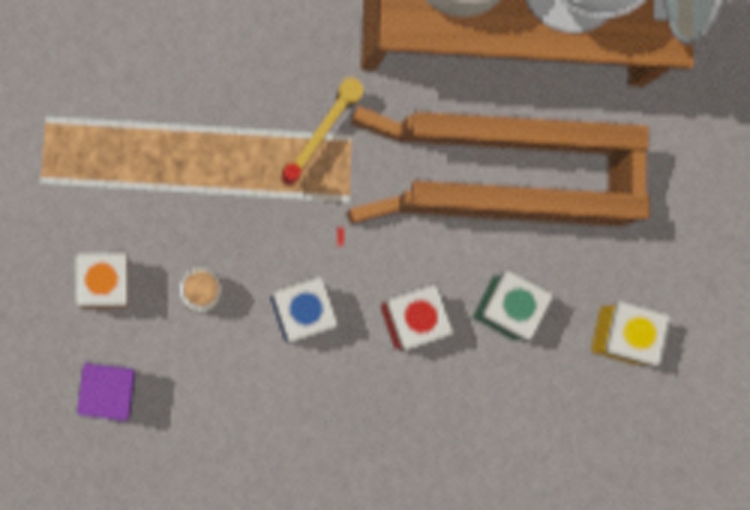

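```bash
python3 -c "
from h import *
to(579,-31,150,12)"
```

```text
t 2.0 pos [ 233.2 -498.1  199.7] down [ 0. -0. -1.] jawdir deg -64.9 F [-0.   0.   0.4] w 0.997
shift m [ 0.0496  0.5113 -0.2764] q6 -0.1
turn about x [np.float64(-76.9)]
```

```bash
python3 -m inch '[[[0,0.04,-0.02],[-7,0,0],0.6],[[0,0.08,-0.04],[-14,0,0],0.6],[[0,0.11,-0.06],[-21,0,0],0.6],[[0,0.15,-0.08],[-28,0,0],0.6],[[0,0.18,-0.1],[-35,0,0],0.6],[[0,0.21,-0.115],[-42,0,0],0.6],[[0,0.245,-0.13],[-49,0,0],0.6],[[0,0.28,-0.15],[-56,0,0],0.6]]' 40; python3 -c "
from h import *
to(579,-31,150,12)"
```

```text
t: 2.67
tool_pos: [424.2, -242.5, 199.8]
orientation: [0.053, 0.705, -0.053, 0.705]
force: [-0.1, -0.9, -0.7]
gripper_width: 0.6
t 2.67 pos [ 424.2 -242.5  199.8] down [ 0.001 -0.001 -1.   ] jawdir deg -8.6 F [-0.1 -0.9 -0.7] w 0.6
shift m [0.0498 0.2323 0.1214] q6 -0.48
turn about x [np.float64(-20.6)]
```

```bash
python3 -m inch '[[[0,0.035,0.018],[-5,0,0],0.6],[[0.01,0.07,0.036],[-10,0,0],0.6],[[0.02,0.105,0.055],[-15,0,0],0.6],[[0.03,0.14,0.073],[-20.6,0,0],0.6],[[0.04,0.175,0.091],[-20.6,0,0],0.6],[[0.05,0.21,0.109],[-20.6,0,0],0.6],[[0.05,0.232,0.121],[-20.6,0,0],0.6],[[0.05,0.232,0.121],[-20.6,0,0],0.6]]'; python3 - <<'E'
from h import *
to(579,-31,42,12)
for n in("top","scene"):
    p=bot.get_image(n)
    cv2.imwrite(f'pics/c_{n}.png',p['image'][:,:,::-1])
    print([(np.round(d['point'],1),round(d['conf'],2)) for k in('gate_knob','gate_hinge') for d in bot.pinpoint(k,p)[:2]])
E
```

```text
t: 3.33
tool_pos: [580.2, -28.6, 148.0]
orientation: [-0.073, 0.704, 0.075, 0.703]
force: [-0.3, -0.8, -0.1]
gripper_width: 0.598
t 3.33 pos [580.2 -28.6 148. ] down [-0.001  0.002 -1.   ] jawdir deg 12.0 F [-0.3 -0.8 -0.1] w 0.598
shift m [ 0.106  -0.0024 -0.0016] q6 -0.36
turn about x [np.float64(0.0)]
[(array([579.3, -30.3,  56.4]), 0.4)]
[(array([ 461.1, -228.5,   -2.6]), 0.67), (array([475.5,  52.7,   3.2]), 0.56), (array([666.8, -88. ,  18. ]), 0.84)]
```

View pics/c_scene.png

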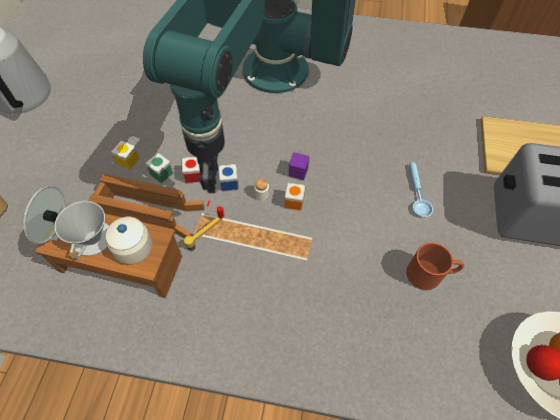

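```bash
python3 -m inch '[[[0.035,-0.001,-0.001],[0,0,0],0.6],[[0.07,-0.001,-0.001],[0,0,0],0.6],[[0.106,-0.001,-0.001],[0,0,0],0.6],[[0.106,-0.001,-0.001],[0,0,0],0.6],[[0.106,-0.001,-0.001],[0,0,0],0],[[0.106,-0.001,-0.001],[0,0,0],0],[[0.106,-0.001,-0.001],[0,0,0],0],[[0.106,-0.001,-0.001],[0,0,0],0]]' 25; python3 - <<'E'
from h import *
s,Rm=obs()
O=np.array([594.3,-96.5]);a=np.radians(-3.7);ex=np.array([np.cos(a),np.sin(a)]);ey=np.array([-np.sin(a),np.cos(a)])
d=s['tool_pos'][:2]-(O+67*ex+12*ey); print(np.hypot(*d),np.arctan2(d@ey,-(d@ex)))
H=O+67*ex+12*ey
th0=np.arctan2(d@ey,-(d@ex))
p0=H+np.hypot(*d)*(-np.cos(th0)*ex+np.sin(th0)*ey)
for th in np.arange(th0,2.2,0.1):
    q=H+100*(-np.cos(th)*ex+np.sin(th)*ey)-p0
    print(round(th,2),np.round(Rm.T@[q[0],q[1],0]/1000,3))
E
```

```text
t: 4.3
tool_pos: [580.1, -34.9, 47.1]
orientation: [-0.072, 0.701, 0.071, 0.706]
force: [-1.2, 0.1, -0.6]
gripper_width: 0.032
t 4.3 pos [580.1 -34.9  47.1] down [ 0.006 -0.001 -1.   ] jawdir deg 11.7 F [-1.2  0.1 -0.6] w 0.032
97.99138536560459 0.518533668930783
0.52 [-0.     0.001 -0.001]
0.62 [0.    0.008 0.006]
0.72 [0.    0.014 0.014]
0.82 [0.    0.019 0.023]
0.92 [0.    0.023 0.032]
1.02 [0.    0.027 0.041]
1.12 [0.    0.029 0.051]
1.22 [0.    0.03  0.061]
1.32 [0.    0.031 0.071]
1.42 [0.    0.03  0.081]
1.52 [0.    0.028 0.091]
1.62 [0.001 0.026 0.1  ]
1.72 [0.001 0.022 0.11 ]
1.82 [0.001 0.018 0.119]
1.92 [0.001 0.012 0.127]
2.02 [0.001 0.006 0.135]
2.12 [ 0.001 -0.001  0.142]
```

```bash
python3 - <<'E'
from h import *
obs()
ims=[]
for n in("top","scene"):
    p=bot.get_image(n)
    for nm,z in (('tip',47),):
        s=bot.observe(); u=proj(p,[s['tool_pos']])[0]; print(n,u)
    c=(int(u[0]),int(u[1])); im=p['image'][c[1]-50:c[1]+50,c[0]-65:c[0]+65]
    ims.append(cv2.resize(im,None,fx=5,fy=5,interpolation=cv2.INTER_CUBIC))
    print([(np.round(d['point'],1),round(d['conf'],2)) for k in('gate_knob','gate_hinge') for d in bot.pinpoint(k,p)[:2]])
cv2.imwrite('pics/d1.png',ims[0][:,:,::-1]);cv2.imwrite('pics/d2.png',ims[1][:,:,::-1])
E
```

```text
t 4.3 pos [580.1 -34.9  47.1] down [ 0.006 -0.001 -1.   ] jawdir deg 11.7 F [-1.2  0.1 -0.6] w 0.032
top [317.99552348 207.80159241]
[]
scene [218.50820244 212.41524883]
[(array([581.1, -28. ,  56.9]), 0.52), (array([ 729.1, -240.1,  120.7]), 0.47), (array([666.4, -90.6,  20.3]), 0.86)]
```

View pics/d2.png

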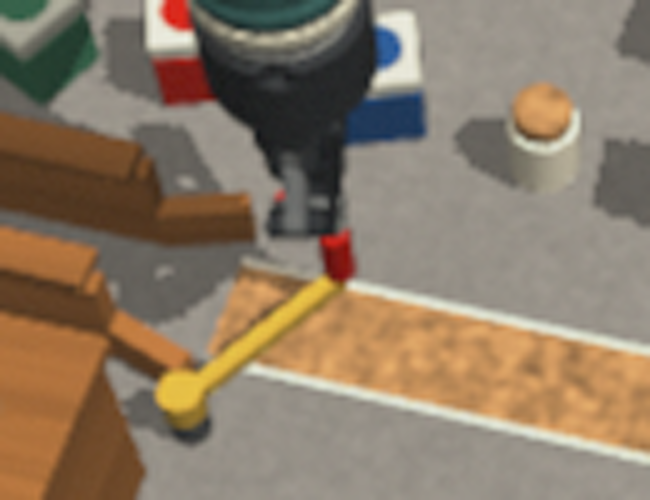

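View pics/d1.png

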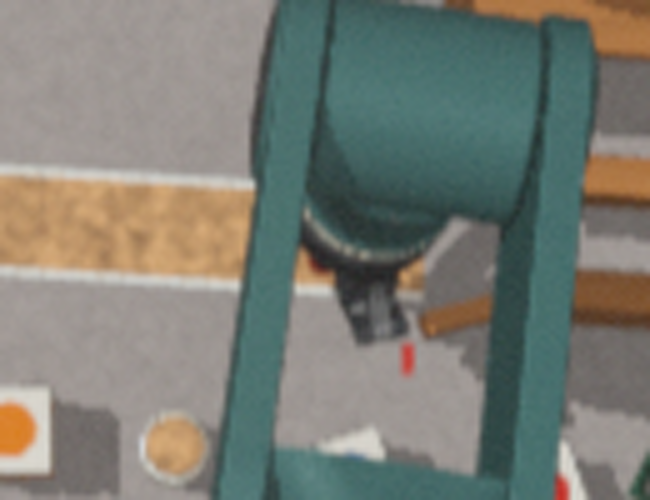

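```bash
python3 -m inch '[[[0,0,0],[0,0,0],0],[[0,0,0],[0,0,0],0],[[0,0,0],[0,0,0],0]]'; python3 -c "
from h import *
s,_=obs();print(s['q'],s['joint_torque'])"
```

```text
t: 4.85
tool_pos: [577.8, -34.3, 43.5]
orientation: [-0.072, 0.704, 0.072, 0.703]
force: [0.4, -0.6, -1.3]
gripper_width: -0.002
t 4.85 pos [577.8 -34.3  43.5] down [-0. -0. -1.] jawdir deg 11.7 F [ 0.4 -0.6 -1.3] w -0.002
[-1.57150698e-01  2.31210528e-01  1.52192421e+00 -1.07832621e-04
  1.38865225e+00 -3.61134826e-01] [ 3.07179027e-03 -3.93177116e+01 -2.92371905e+01 -5.46313404e-04
  1.36342285e-03 -2.82845559e-05]
```

```bash
python3 -m inch '[[[-0.04,0,0],[0,0,0],0.6],[[-0.04,0,0],[0,0,0],0.6],[[-0.04,0.006,0.002],[0,0,0],0.6],[[-0.04,0.006,0.002],[0,0,0],0.6],[[-0.02,0.006,0.002],[0,0,0],0.6],[[0,0.006,0.002],[0,0,0],0.6],[[0,0.006,0.002],[0,0,0],0.6],[[0,0.006,0.002],[0,0,0],0.6]]'; python3 -m inch '[[[0,0,0],[0,0,0],0],[[0,0,0],[0,0,0],0],[[0,0,0],[0,0,0],0],[[0,0,0],[0,0,0],0],[[0,0,0],[0,0,0],0]]' 25
```

```text
t: 5.52
tool_pos: [576.6, -27.5, 41.1]
orientation: [-0.072, 0.705, 0.073, 0.701]
force: [0.7, 0.8, 0.6]
gripper_width: 0.602
t: 5.93
tool_pos: [579.2, -28.2, 44.4]
orientation: [-0.072, 0.703, 0.072, 0.704]
force: [0.1, -0.2, -0.5]
gripper_width: 0.003
```

```bash
python3 - <<'E'
from h import *
s,_=obs()
ims=[]
p=bot.get_image("scene")
u=proj(p,[s['tool_pos']])[0]; print(u, proj(p,[[580,-29,71],[580,-29,36]]))
c=(int(u[0]),int(u[1])); im=p['image'][c[1]-40:c[1]+40,c[0]-50:c[0]+50]
cv2.imwrite('pics/e.png',cv2.resize(im,None,fx=7,fy=7,interpolation=cv2.INTER_CUBIC)[:,:,::-1])
E
```

```text
t 5.93 pos [579.2 -28.2  44.4] down [ 0.002 -0.    -1.   ] jawdir deg 11.7 F [ 0.1 -0.2 -0.5] w 0.003
[220.94944551 213.09145387] [[219.42945417 207.68685404]
 [220.87852442 215.06831482]]
```

View pics/e.png

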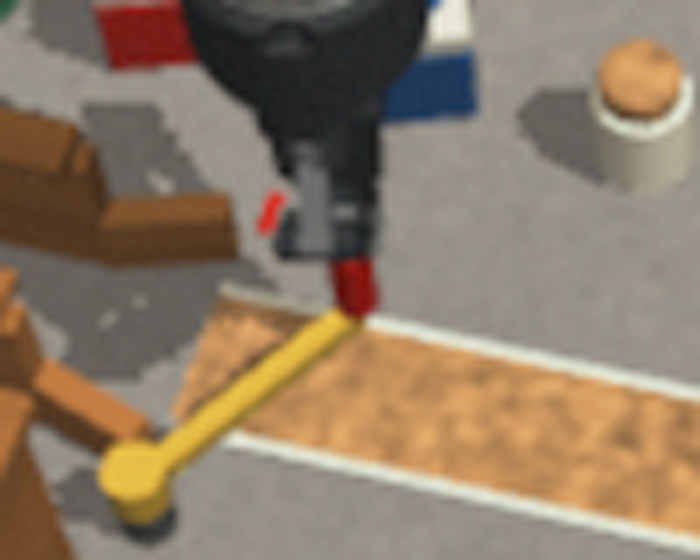

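```bash
python3 -m inch '[[[-0.04,0,0],[0,0,0],0],[[-0.06,0,0],[0,0,0],0],[[-0.06,0.04,0],[0,0,0],0],[[-0.06,0.08,0],[0,0,0],0],[[-0.02,0.1,0],[0,0,0],0],[[0,0.1,0],[0,0,0],0],[[0,0.1,0],[0,0,0],0],[[0,0.1,0],[0,0,0],0]]'; python3 -m inch '[[[0,0,0],[0,0,0],0],[[0,0,0],[0,0,0],0],[[0,0,0],[0,0,0],0],[[0,0,0],[0,0,0],0]]' ;python3 - <<'E'
from h import *
s,_=obs(); t=s['tool_pos']
for n in ("scene","top"):
    p=bot.get_image(n)
    u=proj(p,[t,t+[10,0,0],t+[0,10,0],t+[0,0,10]]); print(n,u[0],(u[1:]-u[0]).round(1).tolist())
    c=(int(u[0][0]),int(u[0][1])); im=p['image'][c[1]-40:c[1]+40,c[0]-50:c[0]+50].copy()
    im=cv2.resize(im,None,fx=7,fy=7,interpolation=cv2.INTER_CUBIC)
    q=(proj(p,[t,t+[0,0,19],t+[0,0,73]])-[c[0]-50,c[1]-40]+.5)*7
    for a in q: cv2.circle(im,tuple(int(v) for v in a),4,(255,0,255),-1)
    cv2.imwrite(f'pics/f_{n}.png',im[:,:,::-1])
E
```

```text
t: 6.65
tool_pos: [557.1, 69.9, 42.4]
orientation: [-0.072, 0.705, 0.072, 0.702]
force: [0.2, -0.8, 0.3]
gripper_width: -0.003
t: 6.98
tool_pos: [559.7, 69.3, 45.3]
orientation: [-0.072, 0.702, 0.071, 0.705]
force: [-0.3, 0.6, -0.1]
gripper_width: 0.003
t 6.98 pos [559.7  69.3  45.3] down [ 0.003 -0.    -1.   ] jawdir deg 11.6 F [-0.3  0.6 -0.1] w 0.003
scene [261.33146489 212.47612302] [[-0.8, 3.4], [4.0, 0.6], [-0.1, -2.1]]
top [279.59782084 215.32015528] [[-0.0, -3.7], [-3.7, 0.0], [0.0, -0.5]]
```

View pics/f_scene.png

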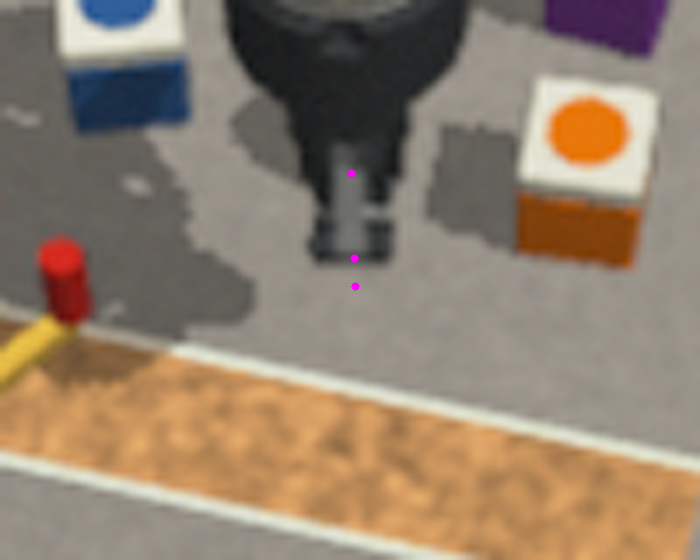

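View pics/f_top.png

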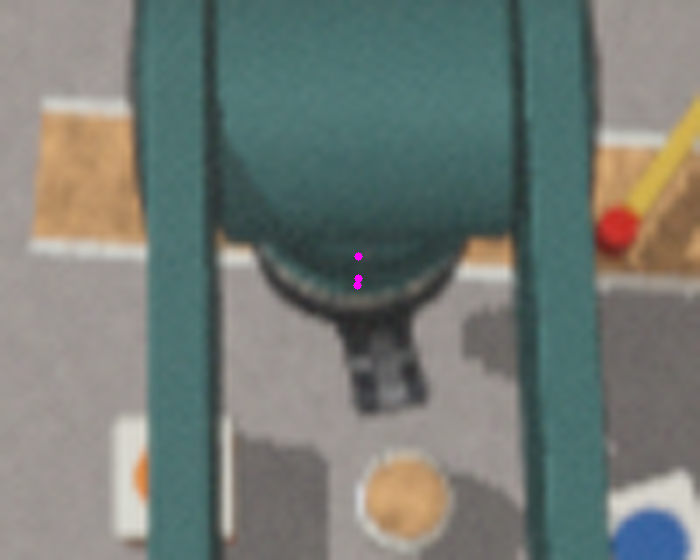

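```bash
python3 -m inch '[[[0,0,0],[0,0,0],1],[[0,0,0],[0,0,0],1],[[0,0,0],[0,0,0],1],[[0,0,0],[0,0,0],1],[[0,0,0],[0,0,0],1],[[0,0,0],[0,0,0],1]]'; python3 - <<'E'
from h import *
s,_=obs(); t=s['tool_pos']
for n in ("scene","top"):
    p=bot.get_image(n)
    u=proj(p,[t]); c=(int(u[0][0]),int(u[0][1]))
    im=p['image'][c[1]-80:c[1]+60,c[0]-90:c[0]+90].copy()
    im=cv2.resize(im,None,fx=4,fy=4,interpolation=cv2.INTER_CUBIC)
    q=(proj(p,[t,t+[0,0,19],t+[0,0,73],t+[0,0,150]])-[c[0]-90,c[1]-80]+.5)*4
    for a in q: cv2.circle(im,tuple(int(v) for v in a),3,(255,0,255),-1)
    cv2.imwrite(f'pics/g_{n}.png',im[:,:,::-1])
E
```

```text
t: 7.58
tool_pos: [558.3, 69.9, 43.5]
orientation: [-0.072, 0.703, 0.072, 0.703]
force: [0.7, 0.7, 1.0]
gripper_width: 0.851
t 7.58 pos [558.3  69.9  43.5] down [-0. -0. -1.] jawdir deg 11.7 F [0.7 0.7 1. ] w 0.851
```

View pics/g_scene.png

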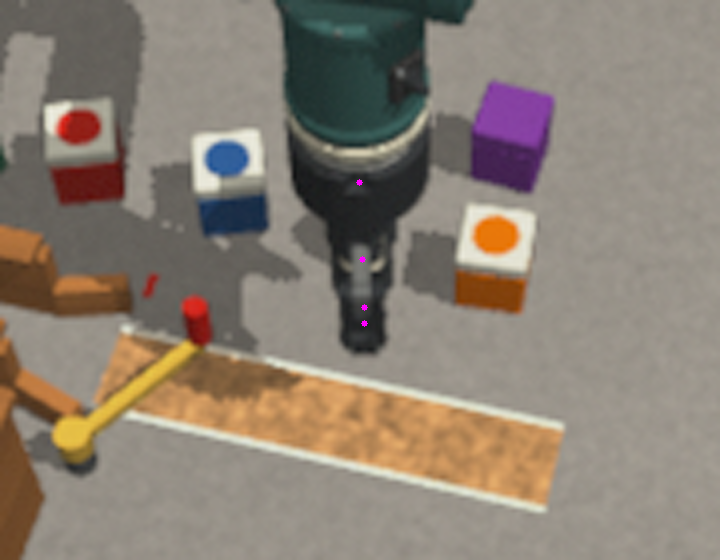

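View pics/g_top.png

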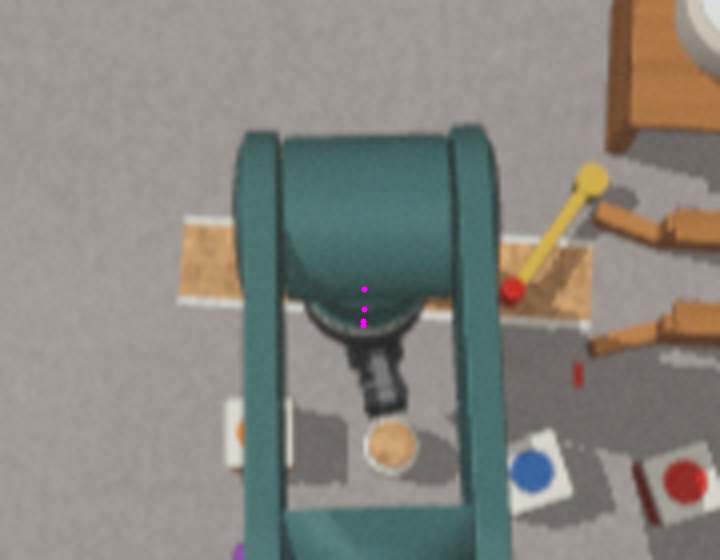

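```bash
python3 -m inch '[[[0,0,0.02],[0,0,0],0],[[0,0,0.04],[0,0,0],0],[[0,0,0.04],[0,0,0],0],[[0.01,0,0.04],[0,0,0],0],[[0.02,0,0.04],[0,0,0],0],[[0.025,0,0.04],[0,0,0],0],[[0.025,0,0.04],[0,0,0],0],[[0.025,0,0.04],[0,0,0],0]]'; for i in 1 2 3; do python3 -m inch '[[[0,0,0],[0,0,0],0]]'|sed -n 2,4p; done
```

```text
t: 8.35
tool_pos: [596.2, 77.9, 17.4]
orientation: [-0.072, 0.704, 0.072, 0.703]
force: [-0.1, 0.4, 0.4]
gripper_width: -0.001
tool_pos: [597.3, 77.9, 18.7]
orientation: [-0.072, 0.703, 0.072, 0.703]
force: [0.5, 0.4, 0.1]
tool_pos: [597.8, 78.0, 19.2]
orientation: [-0.072, 0.703, 0.072, 0.704]
force: [-0.3, -0.1, -0.2]
tool_pos: [597.9, 78.0, 19.3]
orientation: [-0.072, 0.703, 0.072, 0.704]
force: [0.1, -0.1, -0.6]
```

```bash
python3 -m inch '[[[0.008,0,0],[0,0,0],0],[[0.008,0,0],[0,0,0],0],[[0.008,0,0],[0,0,0],0],[[0.008,0,0],[0,0,0],0]]'; python3 -m inch '[[[0.006,0,0],[0,0,0],0],[[0.006,0,0],[0,0,0],0],[[0.006,0,0],[0,0,0],0],[[0.006,0,0],[0,0,0],0]]';python3 - <<'E'
from h import *
s,_=obs(); t=s['tool_pos']
for n in ("scene",):
    p=bot.get_image(n)
    u=proj(p,[t]); c=(int(u[0][0]),int(u[0][1]))
    im=p['image'][c[1]-50:c[1]+30,c[0]-50:c[0]+50].copy()
    im=cv2.resize(im,None,fx=7,fy=7,interpolation=cv2.INTER_CUBIC)
    q=(proj(p,[t,t+[0,0,19],t+[0,0,73],t+[0,0,150]])-[c[0]-50,c[1]-50]+.5)*7
    for a in q: cv2.circle(im,tuple(int(v) for v in a),3,(255,0,255),-1)
    cv2.imwrite(f'pics/h_{n}.png',im[:,:,::-1])
E
```

```text
t: 8.93
tool_pos: [597.3, 78.0, 10.3]
orientation: [-0.072, 0.704, 0.072, 0.703]
force: [-0.1, -0.2, -0.2]
gripper_width: 0.003
t: 9.27
tool_pos: [597.5, 78.0, 4.4]
orientation: [-0.072, 0.704, 0.072, 0.703]
force: [-0.0, 0.0, 0.5]
gripper_width: -0.001
t 9.27 pos [597.5  78.    4.4] down [-0. -0. -1.] jawdir deg 11.7 F [-0.   0.   0.5] w -0.001
```

View pics/h_scene.png

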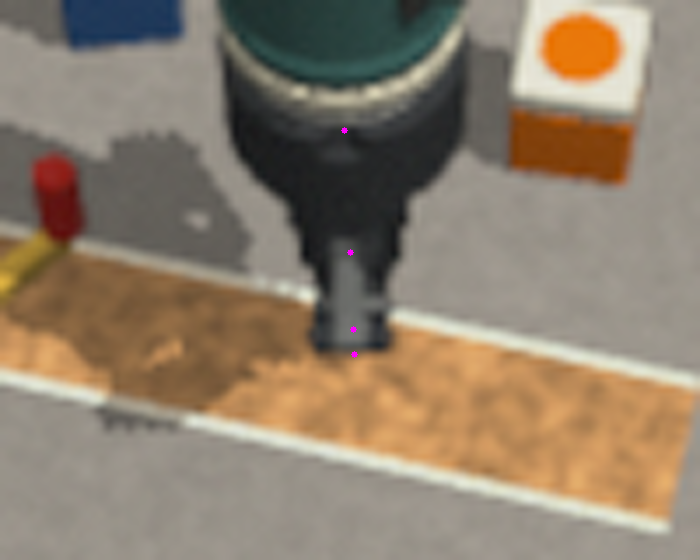

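```bash
for i in 1 2 3; do python3 -m inch '[[[0.005,0,0],[0,0,0],0],[[0.005,0,0],[0,0,0],0],[[0.005,0,0],[0,0,0],0]]' | sed -n 2,4p; done
```

```text
tool_pos: [597.1, 78.0, -0.9]
orientation: [-0.072, 0.704, 0.072, 0.703]
force: [-0.9, -0.4, 0.4]
tool_pos: [597.2, 78.0, -6.0]
orientation: [-0.072, 0.704, 0.072, 0.703]
force: [-0.0, -1.0, -0.4]
tool_pos: [597.2, 77.9, -10.9]
orientation: [-0.072, 0.704, 0.072, 0.703]
force: [-0.3, -1.0, -0.6]
```

```bash
for i in 1 2 3; do python3 -m inch '[[[0.004,0,0],[0,0,0],0],[[0.004,0,0],[0,0,0],0],[[0.004,0,0],[0,0,0],0]]' | sed -n 2,4p; done
```

```text
tool_pos: [597.3, 78.0, -14.8]
orientation: [-0.072, 0.704, 0.072, 0.703]
force: [-0.4, -0.1, 0.3]
tool_pos: [597.3, 78.0, -18.8]
orientation: [-0.072, 0.704, 0.072, 0.703]
force: [0.6, -0.5, -0.2]
tool_pos: [597.2, 77.9, -22.9]
orientation: [-0.072, 0.704, 0.072, 0.703]
force: [-0.3, 1.0, -0.6]
```

```bash
for i in 1 2 3; do python3 -m inch '[[[0.003,0,0],[0,0,0],0],[[0.003,0,0],[0,0,0],0],[[0.003,0,0],[0,0,0],0]]' | sed -n 2,4p; done; python3 - <<'E'
from h import *
s,_=obs(); t=s['tool_pos']
for n in ("scene","top"):
    p=bot.get_image(n)
    u=proj(p,[t]); c=(int(u[0][0]),int(u[0][1]))
    im=p['image'][c[1]-50:c[1]+30,c[0]-50:c[0]+50].copy()
    im=cv2.resize(im,None,fx=7,fy=7,interpolation=cv2.INTER_CUBIC)
    q=(proj(p,[t,t+[0,0,19],t+[0,0,73],t+[0,0,150]])-[c[0]-50,c[1]-50]+.5)*7
    for a in q: cv2.circle(im,tuple(int(v) for v in a),3,(255,0,255),-1)
    cv2.imwrite(f'pics/i_{n}.png',im[:,:,::-1])
E
```

```text
tool_pos: [597.3, 78.0, -25.7]
orientation: [-0.072, 0.704, 0.072, 0.703]
force: [-0.1, 0.1, -0.2]
tool_pos: [597.3, 77.9, -28.7]
orientation: [-0.072, 0.704, 0.072, 0.703]
force: [0.3, 0.2, 0.6]
tool_pos: [597.6, 77.9, -31.5]
orientation: [-0.072, 0.703, 0.072, 0.703]
force: [0.6, 0.5, 0.6]
t 11.57 pos [597.6  77.9 -31.5] down [-0. -0. -1.] jawdir deg 11.7 F [0.6 0.5 0.6] w -0.0
```

View pics/i_scene.png

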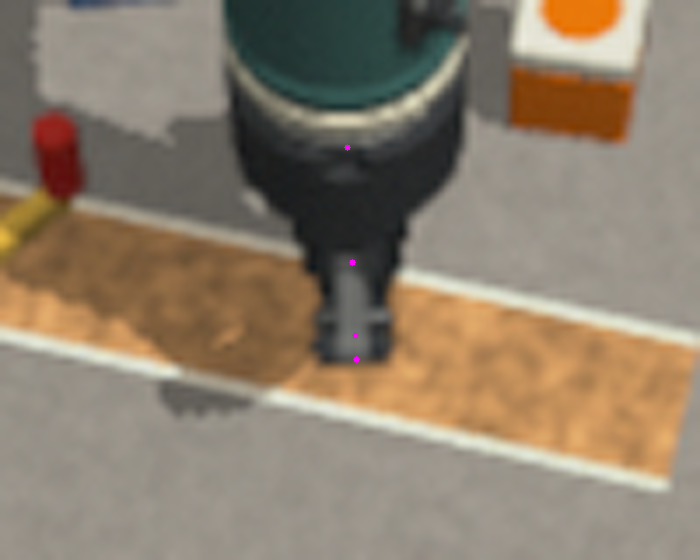

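View pics/i_top.png

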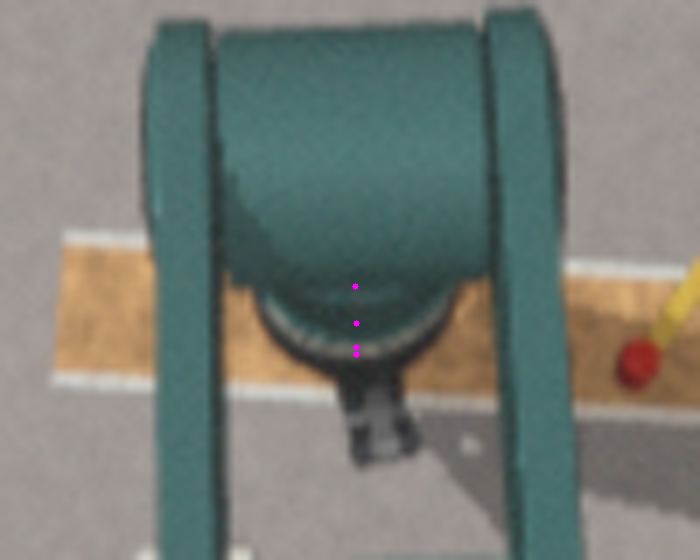

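```bash
for i in 1 2 3 4; do python3 -m inch '[[[0.002,0,0],[0,0,0],0],[[0.002,0,0],[0,0,0],0]]' | sed -n 2,4p; done; python3 - <<'E'
from h import *
p=bot.get_image('scene'); cv2.imwrite('pics/j_scene.png',cv2.resize(p['image'][60:280,120:410],None,fx=2.7,fy=2.7,interpolation=cv2.INTER_CUBIC)[:,:,::-1])
p=bot.get_image('top'); cv2.imwrite('pics/j_top.png',p['image'][:,:,::-1])
E
```

```text
tool_pos: [597.6, 78.0, -31.6]
orientation: [-0.072, 0.703, 0.072, 0.703]
force: [-3.6, -0.0, 8.0]
tool_pos: [597.6, 78.0, -31.7]
orientation: [-0.072, 0.703, 0.072, 0.703]
force: [-7.6, -0.5, 15.6]
tool_pos: [597.7, 78.0, -31.7]
orientation: [-0.072, 0.703, 0.072, 0.704]
force: [-11.4, -0.6, 24.8]
tool_pos: [597.8, 78.0, -31.8]
orientation: [-0.072, 0.703, 0.072, 0.704]
force: [-15.4, -1.0, 32.1]
```

View pics/j_scene.png

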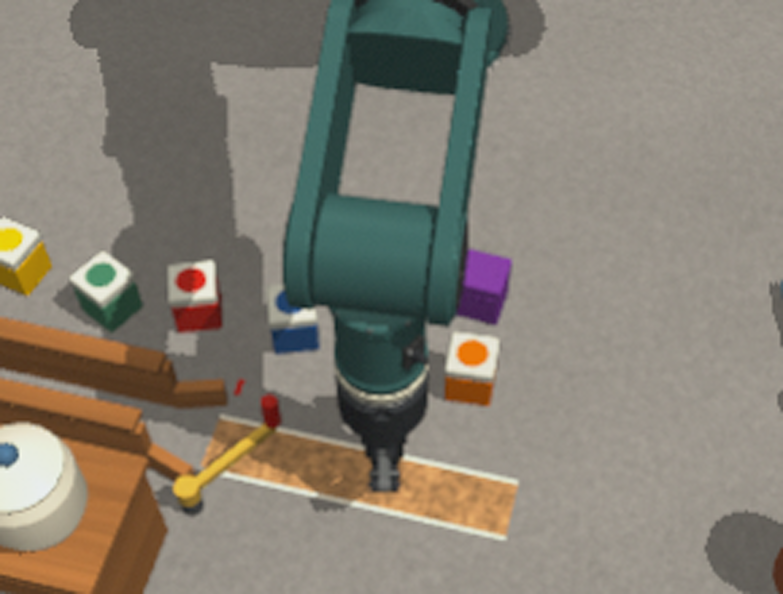

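View pics/j_top.png

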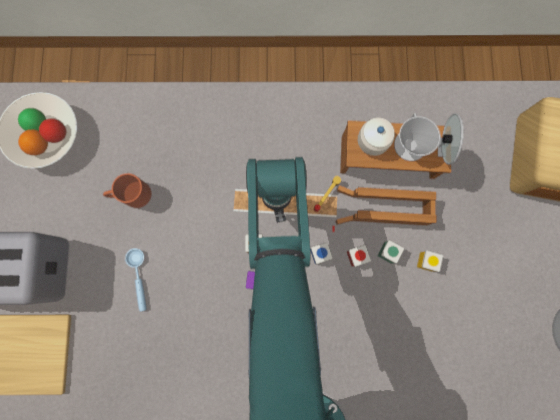

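```bash
python3 -m inch '[[[-0.02,0,0],[0,0,0],0],[[-0.04,0,0],[0,0,0],0],[[-0.04,0,0],[0,0,0],0],[[-0.04,0,0],[0,0,0],0],[[-0.04,0,0],[0,0,0],0]]';  python3 - <<'E'
from h import *
s,Rm=obs();print(np.round(s['q'],4), Rm.round(3).tolist())
P={n:bot.get_image(n) for n in('scene','top')}
print(ray(P['scene'],[[262.6,240.4]],0),ray(P['top'],[[281,220]],0),ray(P['top'],[[281,220]],60))
t=s['tool_pos']
print(proj(P['scene'],[t]),proj(P['top'],[t]))
for n,p in P.items():
    u=proj(p,[t])[0].astype(int); im=p['image'][u[1]-60:u[1]+40,u[0]-65:u[0]+65]
    cv2.imwrite(f'pics/k_{n}.png',cv2.resize(im,None,fx=6,fy=6,interpolation=cv2.INTER_CUBIC)[:,:,::-1]); print(u)
E
```

```text
t: 12.85
tool_pos: [596.9, 77.9, -0.4]
orientation: [-0.072, 0.704, 0.072, 0.703]
force: [0.2, 0.2, -0.2]
gripper_width: -0.003
t 12.85 pos [ 5.969e+02  7.790e+01 -4.000e-01] down [-0.001 -0.    -1.   ] jawdir deg 11.7 F [ 0.2  0.2 -0.2] w -0.003
[ 3.5700e-02  3.1980e-01  1.5042e+00 -1.0000e-04  1.3190e+00 -1.6820e-01] [[-0.001, -0.202, 0.979], [-0.0, 0.979, 0.202], [-1.0, 0.0, -0.001]]
[[ 6.12023084e+02  8.20020254e+01 -1.13686838e-13]] [[552.99212188  65.07441914   0.        ]] [[544.92801186  65.68253295  60.        ]]
[[262.18268325 234.91325398]] [[276.38266311 204.5945354 ]]
[262 234]
[276 204]
```

View pics/k_scene.png

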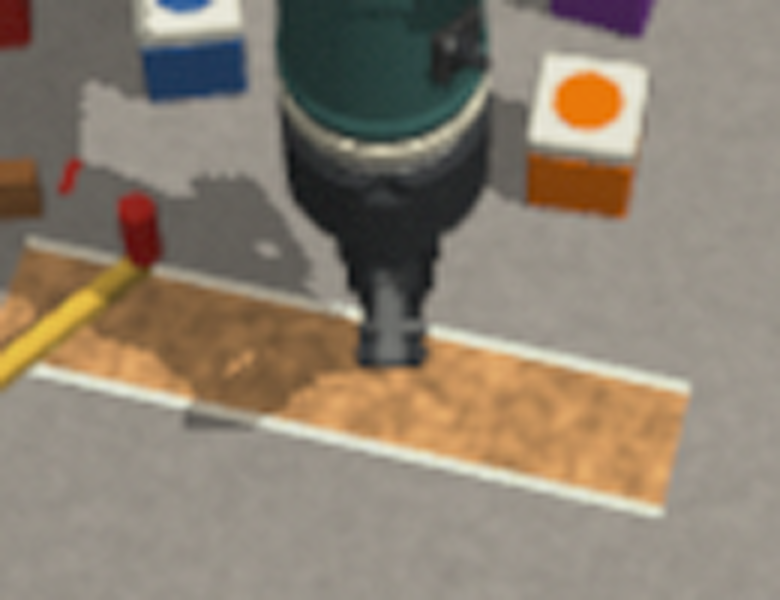

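View pics/k_top.png

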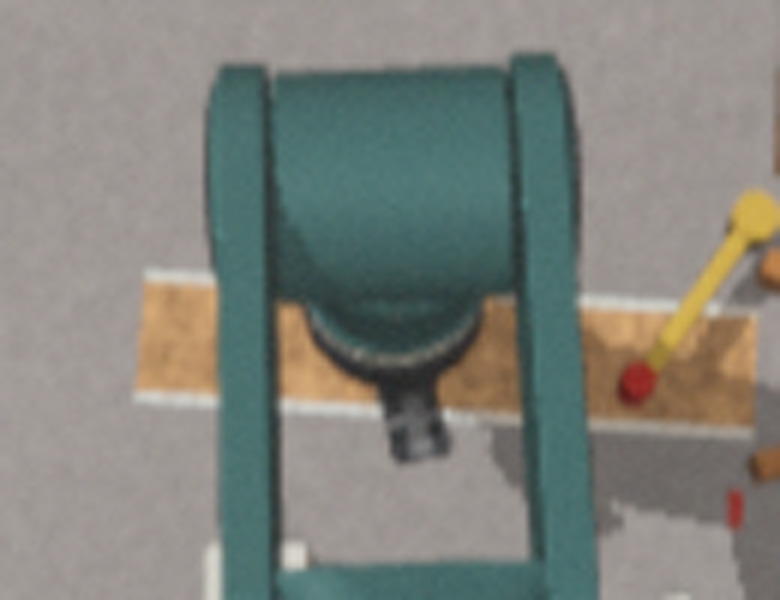

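```bash
python3 - <<'E'
from h import *
p=bot.get_image('top')
a=cv2.imread('pics/a_top.png')
ex=[233.17,-498.15,199.64]
q=proj(p,[ex,[233.17,-498.15,218],[233.17,-498.15,273],[233.17,-498.15,350]]); print(q)
b=cv2.imread('pics/a_scene.png'); ps=bot.get_image('scene'); qs=proj(ps,[ex,[233.17,-498.15,273],[233.17,-498.15,350]]); print(qs)
im=cv2.resize(a[300:420,440:560],None,fx=5,fy=5,interpolation=cv2.INTER_CUBIC)
for u in q: cv2.circle(im,tuple(int(v) for v in (u-[440,300]+.5)*5),3,(255,0,255),-1)
im2=cv2.resize(b[0:80,0:120],None,fx=5,fy=5,interpolation=cv2.INTER_CUBIC)
for u in qs: cv2.circle(im2,tuple(int(v) for v in (u+.5)*5),3,(255,0,255),-1)
cv2.imwrite('pics/l1.png',im);cv2.imwrite('pics/l2.png',im2)
E
```

```text
[[537.99317749 351.27749097]
 [543.10587538 352.71638968]
 [559.69954725 357.38783092]
 [586.75584328 365.00920179]]
[[ 73.38365743  44.12105705]
 [ 61.80872672  19.24648897]
 [ 48.06266209 -10.22804355]]
```

View pics/l1.png

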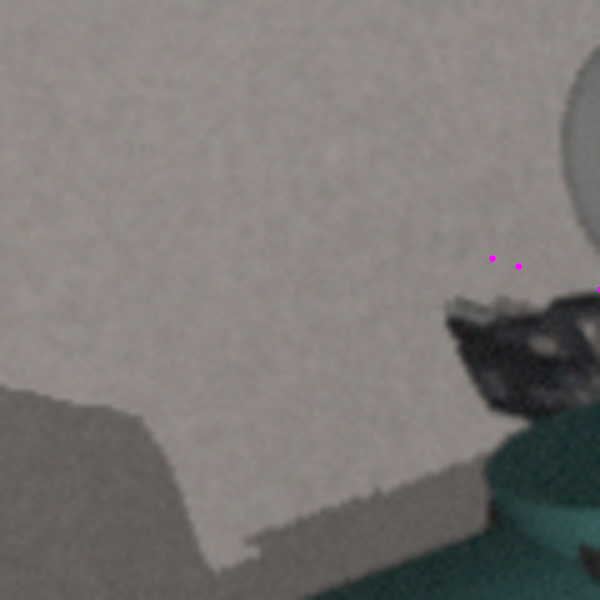

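View pics/l2.png

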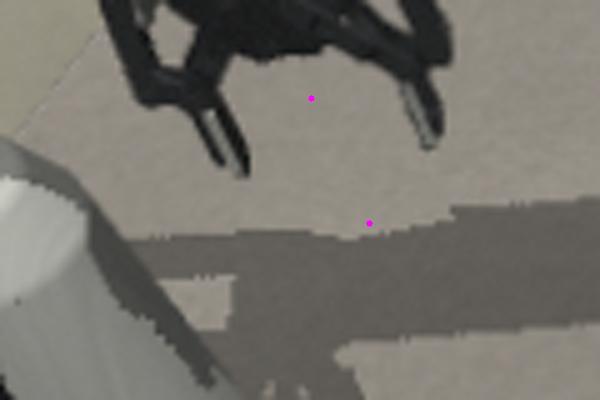

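The images and the touch test agree: the tip only meets the counter at a reported z of −31.5 mm. So the real fingertips are about 31.5 mm higher than reported, while xy is right. That explains the missed knob, and I'll allow for it from here on.

```bash
sed -i 's/def to(x,y,z,jaw=None):/def to(x,y,z,jaw=None):\n    z=z-31.5  # true tip height -> reported/' h.py; python3 -m inch '[[[-0.035,0,0],[0,0,0],0.5],[[-0.065,0,0],[0,0,0],0.5],[[-0.065,-0.035,0],[0,0,0],0.5],[[-0.065,-0.07,0],[0,0,0],0.5],[[-0.065,-0.1,0],[0,0,0],0.5],[[-0.065,-0.1,0],[0,0,0],0.5],[[-0.065,-0.1,0],[0,0,0],0.5],[[-0.065,-0.1,0],[0,0,0],0.5]]';python3 -m inch '[[[0,0,0],[0,0,0],0.5],[[0,0,0],[0,0,0],0.5],[[0,0,0],[0,0,0],0.5]]'; python3 -c "
from h import *
to(580,-29,43,12)"
```

```text
t: 13.72
tool_pos: [617.2, -19.5, 64.6]
orientation: [-0.071, 0.704, 0.072, 0.703]
force: [-0.8, -0.3, 0.1]
gripper_width: 0.506
t: 13.97
tool_pos: [617.6, -18.8, 65.4]
orientation: [-0.073, 0.703, 0.073, 0.703]
force: [0.3, 0.2, -0.2]
gripper_width: 0.499
t 13.97 pos [617.6 -18.8  65.4] down [-0.  0. -1.] jawdir deg 11.8 F [ 0.3  0.2 -0.2] w 0.499
shift m [ 0.054  -0.0024 -0.0389] q6 -0.33
turn about x [np.float64(-0.2)]
```

```bash
python3 -m inch '[[[0,-0.002,-0.03],[0,0,0],0.5],[[0,-0.002,-0.039],[0,0,0],0.5],[[0,-0.002,-0.039],[0,0,0],0.5],[[0.03,-0.002,-0.039],[0,0,0],0.5],[[0.054,-0.002,-0.039],[0,0,0],0.5],[[0.054,-0.002,-0.039],[0,0,0],0.5],[[0.054,-0.002,-0.039],[0,0,0],0.5]]';python3 -m inch '[[[0,0,0],[0,0,0],0],[[0,0,0],[0,0,0],0],[[0,0,0],[0,0,0],0],[[0,0,0],[0,0,0],0],[[0,0,0],[0,0,0],0],[[0,0,0],[0,0,0],0]]' 25; cat > arc.py <<'E'
from h import *
import sys
s,Rm=obs()
O=np.array([594.3,-96.5]);a=np.radians(-3.7);ex=np.array([np.cos(a),np.sin(a)]);ey=np.array([-np.sin(a),np.cos(a)])
H=O+67*ex+12*ey
d=s['tool_pos'][:2]-H; print('r',np.hypot(*d))
th0=np.arctan2(d@ey,-(d@ex)); print('theta',th0)
for th in np.linspace(th0,float(sys.argv[1]),int(sys.argv[2])+1)[1:]:
    q=H+100*(-np.cos(th)*ex+np.sin(th)*ey)-s['tool_pos'][:2]
    print(round(th,2),np.round(Rm.T@[q[0],q[1],0]/1000,4))
E
python3 arc.py 2.15 14
```

```text
t: 14.55
tool_pos: [579.3, -29.2, 10.5]
orientation: [-0.072, 0.704, 0.072, 0.702]
force: [-0.7, -0.0, 0.8]
gripper_width: 0.499
t: 15.05
tool_pos: [581.0, -29.6, 13.7]
orientation: [-0.072, 0.702, 0.072, 0.704]
force: [-2.7, 1.7, 6.2]
gripper_width: 0.174
t 15.05 pos [581.  -29.6  13.7] down [ 0.003  0.    -1.   ] jawdir deg 11.7 F [-2.7  1.7  6.2] w 0.174
r 100.30622710644298
theta 0.5674012785877851
0.68 [0.     0.0069 0.009 ]
0.79 [0.     0.0129 0.0185]
0.91 [0.0001 0.0178 0.0287]
1.02 [0.0001 0.0216 0.0394]
1.13 [0.0001 0.0241 0.0504]
1.25 [0.0002 0.0254 0.0616]
1.36 [0.0002 0.0254 0.0729]
1.47 [0.0002 0.0241 0.0841]
1.58 [0.0002 0.0216 0.0951]
1.7 [0.0003 0.0178 0.1058]
1.81 [0.0003 0.0129 0.116 ]
1.92 [0.0003 0.0069 0.1255]
2.04 [ 0.0004 -0.0002  0.1343]
2.15 [ 0.0004 -0.0083  0.1422]
```

```bash
python3 -m inch '[[[-0.002,0.007,0.009],[0,0,0],0],[[-0.002,0.013,0.0185],[0,0,0],0],[[-0.002,0.018,0.0285],[0,0,0],0],[[-0.002,0.0215,0.0395],[0,0,0],0],[[-0.002,0.024,0.0505],[0,0,0],0],[[-0.002,0.0255,0.0615],[0,0,0],0],[[-0.002,0.0255,0.073],[0,0,0],0],[[-0.002,0.0255,0.073],[0,0,0],0]]'; python3 -m inch '[[[0,0,0],[0,0,0],0],[[0,0,0],[0,0,0],0],[[0,0,0],[0,0,0],0]]'; python3 arc.py 2.15 7
```

```text
t: 15.72
tool_pos: [648.1, 12.5, 13.6]
orientation: [-0.071, 0.703, 0.073, 0.704]
force: [-1.0, 4.2, 0.8]
gripper_width: 0.175
t: 15.97
tool_pos: [646.9, 12.3, 13.7]
orientation: [-0.071, 0.703, 0.074, 0.704]
force: [-0.1, 6.6, -0.4]
gripper_width: 0.174
t 15.97 pos [646.9  12.3  13.7] down [ 0.002  0.004 -1.   ] jawdir deg 11.7 F [-0.1  6.6 -0.4] w 0.174
r 102.25207871441053
theta 1.3589000939044142
1.47 [ 0.     -0.0035  0.0111]
1.58 [ 0.     -0.0061  0.0221]
1.7 [ 0.0001 -0.0098  0.0327]
1.81 [ 0.0001 -0.0148  0.0429]
1.92 [ 0.0001 -0.0209  0.0524]
2.04 [ 0.0001 -0.028   0.0612]
2.15 [ 0.0001 -0.036   0.0692]
```

```bash
python3 -m inch '[[[0,-0.002,0.011],[0,0,0],0],[[0,-0.005,0.022],[0,0,0],0],[[0,-0.009,0.033],[0,0,0],0],[[0,-0.014,0.043],[0,0,0],0],[[0,-0.02,0.0525],[0,0,0],0],[[0,-0.027,0.061],[0,0,0],0],[[0,-0.035,0.069],[0,0,0],0],[[0,-0.035,0.069],[0,0,0],0]]'; python3 -m inch '[[[0,0,0],[0,0,0],0],[[0,0,0],[0,0,0],0],[[0,0,0],[0,0,0],0.5],[[0,0,0],[0,0,0],0.5],[[0,0,0],[0,0,0],0.5],[[-0.04,0,0],[0,0,0],0.5],[[-0.08,0,0],[0,0,0],0.5],[[-0.12,0,0],[0,0,0],1]]'; python3 arc.py 2.15 1
```

```text
t: 16.63
tool_pos: [722.6, -11.6, 13.7]
orientation: [-0.072, 0.703, 0.071, 0.704]
force: [1.1, -0.4, 0.8]
gripper_width: 0.177
t: 17.3
tool_pos: [719.8, -10.1, 133.6]
orientation: [-0.072, 0.705, 0.072, 0.702]
force: [0.3, 0.8, 0.7]
gripper_width: 0.625
t 17.3 pos [719.8 -10.1 133.6] down [-0.003  0.    -1.   ] jawdir deg 11.7 F [0.3 0.8 0.7] w 0.625
r 97.69957319867476
theta 2.1402370981122867
2.15 [-0.      0.0008  0.0024]
```

```bash
python3 -m inch '[[[0,0,-0.04],[-3,0,0],1],[[0,0,-0.08],[-6,0,0],1],[[0,0,-0.12],[-6,0,0],1],[[0,0.01,-0.16],[-6,0,0],1],[[0,0.01,-0.2],[-6,0,0],1],[[0,0.02,-0.235],[-6,0,0],1],[[0,0.02,-0.25],[-6,0,0],1],[[0,0.02,-0.25],[-6,0,0],1]]'; python3 -m inch '[[[0,0,0],[0,0,0],1],[[0,0,0],[0,0,0],1],[[0,0,0],[0,0,0],1]]'; python3 - <<'E'
from h import *
for n in ('scene','top'):
    p=bot.get_image(n); tins(p)
    cv2.imwrite(f'pics/m_{n}.png',p['image'][:,:,::-1])
    print([(np.round(d['point'],1),round(d['conf'],2)) for k in('gate_knob','gate_hinge') for d in bot.pinpoint(k,p)[:1]])
to(459,-41,12,18)
E
```

```text
t: 17.97
tool_pos: [468.9, -41.4, 134.0]
orientation: [-0.109, 0.699, 0.108, 0.699]
force: [0.4, -0.0, -0.8]
gripper_width: 1.002
t: 18.22
tool_pos: [473.2, -41.4, 133.8]
orientation: [-0.109, 0.698, 0.109, 0.699]
force: [-1.2, 0.8, -0.6]
gripper_width: 1.004
yellow(22) [ 437.5 -332.4] -20.4 [125, 154] 0.8 0.03
orange(14) [487.9 140.2] 4.0 [294, 196] 0.75 0.046
? [ 462.7 -228.7] -40.0 [159, 167] 0.69 0.031
purple(141) [391.4 137.3] -4.7 [299, 166] 0.65 0.026
yellow(21) [699.7 -33.4] 27.7 [201, 254] 0.63 0.196
red(2) [ 453.6 -140.5] 17.6 [192, 170] 0.61 0.029
blue(107) [460.8 -39.1] 18.2 [228, 178] 0.6 0.028
orange(14) [ 629.8 -170.4] -8.3 [146, 232] 0.18 0.272
[(array([721.2,  -9. ,  57.1]), 0.52), (array([665.8, -87.9,  17.2]), 0.67)]
orange(14) [484.4 139.1] -0.0 [254, 244] 0.88 0.027
purple(142) [387. 135.] -6.5 [255, 280] 0.87 0.049
red(2) [ 445.8 -130. ] 16.4 [355, 260] 0.71 0.248
yellow(23) [ 434.9 -330.9] -7.7 [429, 262] 0.7 0.059
[(array([720.5,  -9.5,  56.6]), 0.71), (array([661.2, -90.9,  23.4]), 0.52)]
t 18.62 pos [472.3 -41.3 133.4] down [-0.  0. -1.] jawdir deg 17.7 F [-0.3 -0.3 -0.9] w 1.0
shift m [ 0.1529  0.0043 -0.0125] q6 -0.52
turn about x [np.float64(-0.3)]
```

View pics/m_scene.png

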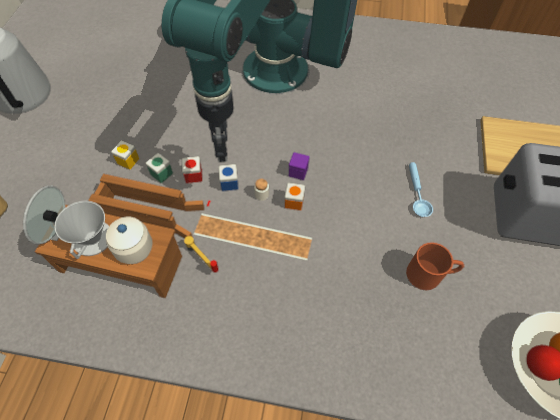

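```bash
python3 -m inch '[[[0,0.004,-0.012],[0,0,0],1],[[0.03,0.004,-0.012],[0,0,0],1],[[0.06,0.004,-0.012],[0,0,0],1],[[0.1,0.004,-0.012],[0,0,0],1],[[0.135,0.004,-0.012],[0,0,0],1],[[0.153,0.004,-0.012],[0,0,0],1],[[0.153,0.004,-0.012],[0,0,0],1],[[0.153,0.004,-0.012],[0,0,0],1]]'; python3 -m inch '[[[0,0,0],[0,0,0],0],[[0,0,0],[0,0,0],0],[[0,0,0],[0,0,0],0],[[0,0,0],[0,0,0],0],[[0,0,0],[0,0,0],0],[[0,0,0],[0,0,0],0]]' 30; python3 -c "
from h import *
to(597.5,-46.6,60,-3.7)"
```

```text
t: 19.28
tool_pos: [458.7, -41.1, -20.1]
orientation: [-0.108, 0.7, 0.109, 0.698]
force: [-0.4, -0.2, 0.4]
gripper_width: 1.004
t: 19.78
tool_pos: [461.2, -41.7, -17.3]
orientation: [-0.109, 0.697, 0.108, 0.7]
force: [-0.1, -0.8, 6.5]
gripper_width: 0.535
t 19.78 pos [461.2 -41.7 -17.3] down [ 0.004 -0.001 -1.   ] jawdir deg 17.7 F [-0.1 -0.8  6.5] w 0.535
shift m [-0.0453 -0.0462  0.1285] q6 -0.52
turn about x [np.float64(21.4)]
```

```bash
python3 -m inch '[[[-0.025,0,0],[0,0,0],0],[[-0.045,0,0],[0,0,0],0],[[-0.045,-0.01,0.03],[7,0,0],0],[[-0.045,-0.02,0.06],[14,0,0],0],[[-0.045,-0.033,0.09],[21.4,0,0],0],[[-0.045,-0.046,0.12],[21.4,0,0],0],[[-0.045,-0.046,0.129],[21.4,0,0],0],[[-0.045,-0.046,0.129],[21.4,0,0],0]]'; python3 -m inch '[[[0,0,0],[0,0,0],0],[[0,0,0],[0,0,0],0],[[0,0,0],[0,0,0],0],[[0,0,0],[0,0,0],0]]'; python3 -c "
from h import *
to(597.5,-46.6,13.5,-3.7)"
```

```text
t: 20.45
tool_pos: [598.2, -45.6, 25.2]
orientation: [0.023, 0.707, -0.023, 0.707]
force: [-0.0, 0.0, -0.6]
gripper_width: 0.541
t: 20.78
tool_pos: [595.3, -45.8, 25.8]
orientation: [0.023, 0.707, -0.023, 0.707]
force: [0.3, 0.7, -1.4]
gripper_width: 0.54
t 20.78 pos [595.3 -45.8  25.8] down [-0. -0. -1.] jawdir deg -3.7 F [ 0.3  0.7 -1.4] w 0.54
shift m [ 0.0438 -0.0006  0.0023] q6 -0.11
turn about x [np.float64(-0.0)]
```

```bash
python3 -m inch '[[[0.02,-0.001,0.002],[0,0,0],0],[[0.035,-0.001,0.002],[0,0,0],0],[[0.044,-0.001,0.002],[0,0,0],0],[[0.044,-0.001,0.002],[0,0,0],0],[[0.044,-0.001,0.002],[0,0,0],0],[[0.044,-0.001,0.002],[0,0,0],0.8],[[0.044,-0.001,0.002],[0,0,0],0.8],[[0.044,-0.001,0.002],[0,0,0],0.8]]'; python3 -m inch '[[[0,0,0],[0,0,0],0.8],[[-0.04,0,0],[0,0,0],0.8],[[-0.08,0,0],[0,0,0],1],[[-0.1,0,0],[0,0,0],1],[[-0.1,-0.04,-0.04],[-7,0,0],1],[[-0.1,-0.07,-0.08],[-14,0,0],1],[[-0.1,-0.07,-0.12],[-21,0,0],1],[[-0.1,-0.07,-0.12],[-21,0,0],1]]';python3 -m inch '[[[0,0,0],[0,0,0],1],[[0,0,0],[0,0,0],1],[[0,0,0],[0,0,0],1]]'; python3 -c "
from h import *
to(452.7,-141,12,17.7)
p=bot.get_image('scene');tins(p)"
```

```text
t: 21.45
tool_pos: [598.4, -47.1, -18.0]
orientation: [0.023, 0.707, -0.023, 0.707]
force: [-0.1, 0.3, -0.4]
gripper_width: 0.805
t: 22.12
tool_pos: [469.8, -110.0, 81.0]
orientation: [-0.107, 0.7, 0.107, 0.698]
force: [0.4, 1.1, -1.2]
gripper_width: 1.001
t: 22.37
tool_pos: [475.0, -109.1, 82.1]
orientation: [-0.106, 0.698, 0.106, 0.7]
force: [0.4, 0.3, -0.2]
gripper_width: 0.998
t 22.37 pos [ 475.  -109.1   82.1] down [ 0.002 -0.    -1.   ] jawdir deg 17.3 F [ 0.4  0.3 -0.2] w 0.998
shift m [ 0.1016 -0.0237 -0.0309] q6 -0.64
turn about x [np.float64(-0.4)]
orange(14) [488.5 141.3] 3.1 [294, 197] 0.95 0.033
yellow(22) [ 437.2 -333.7] -26.4 [125, 154] 0.77 0.04
? [ 441.4 -209.3] -33.6 [168, 162] 0.72 0.02
red(2) [ 458.1 -142. ] 25.5 [190, 173] 0.69 0.123
purple(141) [390.9 137. ] -3.9 [299, 166] 0.63 0.029
blue(107) [599.6 -43.3] -0.4 [213, 223] 0.58 0.038
? [447.3 464.7] -14.4 [419, 193] 0.36 0.184
```

```bash
python3 -m inch '[[[0,-0.024,-0.029],[0,0,0],1],[[0,-0.024,-0.029],[0,0,0],1],[[0.03,-0.024,-0.029],[0,0,0],1],[[0.06,-0.024,-0.029],[0,0,0],1],[[0.09,-0.024,-0.029],[0,0,0],1],[[0.101,-0.024,-0.029],[0,0,0],1],[[0.101,-0.024,-0.029],[0,0,0],1],[[0.101,-0.024,-0.029],[0,0,0],1]]'; python3 -m inch '[[[0,0,0],[0,0,0],0],[[0,0,0],[0,0,0],0],[[0,0,0],[0,0,0],0],[[0,0,0],[0,0,0],0],[[0,0,0],[0,0,0],0],[[0,0,0],[0,0,0],0],[[0,0,0],[0,0,0],0]]' 30; python3 -c "
from h import *
to(600.7,2.3,60,-3.7)"
```

```text
t: 23.13
tool_pos: [454.0, -140.5, -19.3]
orientation: [-0.106, 0.699, 0.107, 0.699]
force: [0.4, -0.2, -0.3]
gripper_width: 0.997
t: 23.72
tool_pos: [454.7, -141.2, -17.6]
orientation: [-0.107, 0.698, 0.106, 0.7]
force: [-1.0, -0.3, 5.9]
gripper_width: 0.537
t 23.72 pos [ 454.7 -141.2  -17.6] down [ 0.003 -0.002 -1.   ] jawdir deg 17.3 F [-1.  -0.3  5.9] w 0.537
shift m [-0.0459  0.0936  0.1821] q6 -0.72
turn about x [np.float64(21.0)]
```

```bash
python3 -m inch '[[[-0.035,0,0],[0,0,0],0],[[-0.07,0,0],[0,0,0],0],[[-0.07,0.02,0.03],[7,0,0],0],[[-0.07,0.04,0.06],[14,0,0],0],[[-0.07,0.055,0.09],[21,0,0],0],[[-0.07,0.07,0.12],[21,0,0],0],[[-0.07,0.085,0.155],[21,0,0],0],[[-0.07,0.094,0.182],[21,0,0],0]]'; python3 -m inch '[[[0,0,0],[0,0,0],0],[[0,0,0],[0,0,0],0],[[0,0,0],[0,0,0],0],[[0,0,0],[0,0,0],0],[[0,0,0],[0,0,0],0]]'; python3 -c "
from h import *
to(600.7,2.3,13.5,-3.7)
p=bot.get_image('scene');tins(p)
p=bot.get_image('top');tins(p)"
```

```text
t: 24.38
tool_pos: [600.4, 5.8, 50.1]
orientation: [0.023, 0.707, -0.022, 0.707]
force: [0.5, 0.3, -1.6]
gripper_width: 0.536
t: 24.8
tool_pos: [598.4, 2.3, 50.6]
orientation: [0.023, 0.707, -0.024, 0.707]
force: [0.1, -0.1, -2.1]
gripper_width: 0.535
t 24.8 pos [598.4   2.3  50.6] down [-0.001 -0.    -1.   ] jawdir deg -3.8 F [ 0.1 -0.1 -2.1] w 0.535
shift m [0.0686 0.0002 0.0024] q6 -0.02
turn about x [np.float64(-0.1)]
yellow(23) [ 436.8 -332.5] -22.3 [125, 154] 0.98 0.026
? [ 440.9 -209.7] -41.2 [168, 162] 0.9 0.034
orange(14) [487.9 140.9] 2.0 [294, 196] 0.85 0.032
red(2) [561.4  21.1] 1.9 [236, 212] 0.76 0.224
purple(141) [389.7 137.7] -2.4 [299, 166] 0.72 0.039
blue(107) [601.9 -48.1] 23.9 [211, 224] 0.7 0.101
purple(142) [386.4 134.9] -7.9 [255, 281] 0.88 0.025
? [ 438.3 -209.1] -27.4 [384, 261] 0.87 0.033
blue(109) [594.4 -51.9] -27.0 [324, 204] 0.63 0.08
yellow(25) [ 436.6 -332.1] -12.8 [429, 261] 0.59 0.031
orange(15) [485.2 140.9] 0.5 [253, 243] 0.57 0.025
```

```bash
python3 -m inch '[[[0.03,0.002,0.002],[0,0,0],0],[[0.055,0.002,0.002],[0,0,0],0],[[0.069,0.002,0.002],[0,0,0],0],[[0.069,0.002,0.002],[0,0,0],0],[[0.069,0.002,0.002],[0,0,0],0],[[0.069,0.002,0.002],[0,0,0],0.8],[[0.069,0.002,0.002],[0,0,0],0.8],[[0.069,0.002,0.002],[0,0,0],0.8]]'; python3 -m inch '[[[0,0,0],[0,0,0],0.8],[[-0.04,0,0],[0,0,0],0.8],[[-0.08,0,0],[0,0,0],1],[[-0.1,0,0],[0,0,0],1],[[-0.1,0.04,-0.03],[-4,0,0],1],[[-0.1,0.08,-0.05],[-4,0,0],1],[[-0.1,0.11,-0.08],[-4,0,0],1],[[-0.1,0.13,-0.1],[-4,0,0],1]]';python3 -m inch '[[[0,0,0],[0,0,0],1],[[0,0,0],[0,0,0],1],[[0,0,0],[0,0,0],1],[[0,0,0],[0,0,0],1],[[0,0,0],[0,0,0],1]]'; python3 -c "
from h import *
to(486.5,140.3,12,0.5)
p=bot.get_image('scene');tins(p);cv2.imwrite('pics/n.png',p['image'][100:300,120:400,::-1])"
```

```text
t: 25.67
tool_pos: [602.0, 4.9, -17.6]
orientation: [0.023, 0.706, -0.023, 0.707]
force: [-1.2, -0.2, -0.1]
gripper_width: 0.795
t: 26.33
tool_pos: [509.4, 142.8, 82.1]
orientation: [-0.001, 0.707, 0.002, 0.708]
force: [-0.5, -0.9, -0.2]
gripper_width: 1.0
t: 26.75
tool_pos: [511.0, 140.2, 81.7]
orientation: [-0.001, 0.707, 0.001, 0.707]
force: [-0.2, -0.1, 0.3]
gripper_width: 1.002
t 26.75 pos [511.  140.2  81.7] down [ 0. -0. -1.] jawdir deg 0.2 F [-0.2 -0.1  0.3] w 1.002
shift m [ 0.1012  0.0002 -0.0245] q6 0.16
turn about x [np.float64(-0.3)]
yellow(23) [ 437.4 -330. ] -19.7 [126, 154] 0.86 0.029
red(2) [603.2   7.4] -1.7 [233, 227] 0.82 0.028
blue(107) [601.1 -43.4] 4.6 [213, 223] 0.74 0.057
? [ 441.9 -208.6] -33.1 [168, 162] 0.7 0.027
orange(13) [489.  141.4] 2.8 [296, 200] 0.67 0.167
```

View pics/n.png

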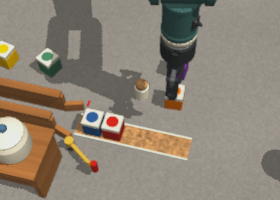

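```bash
python3 -m inch '[[[0,0,-0.0245],[0,0,0],1],[[0,0,-0.0245],[0,0,0],1],[[0.03,0,-0.0245],[0,0,0],1],[[0.06,0,-0.0245],[0,0,0],1],[[0.09,0,-0.0245],[0,0,0],1],[[0.101,0,-0.0245],[0,0,0],1],[[0.101,0,-0.0245],[0,0,0],1],[[0.101,0,-0.0245],[0,0,0],1]]'; python3 -m inch '[[[0,0,0],[0,0,0],0],[[0,0,0],[0,0,0],0],[[0,0,0],[0,0,0],0],[[0,0,0],[0,0,0],0],[[0,0,0],[0,0,0],0],[[0,0,0],[0,0,0],0],[[0,0,0],[0,0,0],0]]' 30; python3 -c "
from h import *
to(604.1,54.5,60,-3.7)"
```

```text
t: 27.52
tool_pos: [486.0, 140.9, -19.2]
orientation: [-0.002, 0.707, 0.001, 0.707]
force: [0.9, -0.3, 0.5]
gripper_width: 1.003
t: 28.1
tool_pos: [487.0, 141.4, -17.6]
orientation: [-0.002, 0.706, 0.002, 0.708]
force: [-1.3, 0.1, 6.1]
gripper_width: 0.533
t 28.1 pos [487.  141.4 -17.6] down [ 0.003  0.    -1.   ] jawdir deg 0.3 F [-1.3  0.1  6.1] w 0.533
shift m [-0.0457 -0.0875  0.1168] q6 0.17
turn about x [np.float64(4.0)]
```

```bash
python3 -m inch '[[[-0.035,0,0],[0,0,0],0],[[-0.07,0,0],[0,0,0],0],[[-0.07,-0.02,0.03],[4,0,0],0],[[-0.07,-0.04,0.06],[4,0,0],0],[[-0.07,-0.06,0.09],[4,0,0],0],[[-0.07,-0.08,0.11],[4,0,0],0],[[-0.07,-0.087,0.117],[4,0,0],0],[[-0.07,-0.087,0.117],[4,0,0],0]]'; python3 -m inch '[[[0,0,0],[0,0,0],0],[[0,0,0],[0,0,0],0],[[0,0,0],[0,0,0],0],[[0,0,0],[0,0,0],0],[[0,0,0],[0,0,0],0]]'; python3 -c "
from h import *
to(604.1,54.5,13.5,-3.7)"
```

```text
t: 28.77
tool_pos: [604.0, 52.8, 49.9]
orientation: [0.024, 0.707, -0.024, 0.707]
force: [-0.9, 0.2, -0.8]
gripper_width: 0.537
t: 29.18
tool_pos: [602.4, 55.7, 50.8]
orientation: [0.022, 0.707, -0.022, 0.707]
force: [-0.3, -0.5, -1.0]
gripper_width: 0.535
t 29.18 pos [602.4  55.7  50.8] down [ 0.  0. -1.] jawdir deg -3.6 F [-0.3 -0.5 -1. ] w 0.535
shift m [ 0.0688 -0.001   0.0018] q6 0.06
turn about x [np.float64(0.1)]
```

```bash
python3 -m inch '[[[0.03,-0.001,0.002],[0,0,0],0],[[0.055,-0.001,0.002],[0,0,0],0],[[0.069,-0.001,0.002],[0,0,0],0],[[0.069,-0.001,0.002],[0,0,0],0],[[0.069,-0.001,0.002],[0,0,0],0],[[0.069,-0.001,0.002],[0,0,0],0.8],[[0.069,-0.001,0.002],[0,0,0],0.8],[[0.069,-0.001,0.002],[0,0,0],0.8]]'; python3 -m inch '[[[0,0,0],[0,0,0],0.8],[[-0.04,0,0],[0,0,0],0.8],[[-0.08,0,0],[0,0,0],1],[[-0.1,0,0],[0,0,0],1],[[-0.1,-0.03,-0.02],[7,0,0],1],[[-0.1,-0.06,-0.035],[14,0,0],1],[[-0.1,-0.09,-0.05],[21,0,0],1],[[-0.1,-0.12,-0.065],[29,0,0],1]]';python3 -m inch '[[[0,0,0],[0,0,0],1],[[0,-0.03,-0.03],[0,0,0],1],[[0,-0.05,-0.06],[0,0,0],1],[[0,-0.07,-0.09],[0,0,0],1],[[0,-0.07,-0.09],[0,0,0],1],[[0,-0.07,-0.09],[0,0,0],1],[[0,-0.07,-0.09],[0,0,0],1],[[0,-0.07,-0.09],[0,0,0],1]]'; python3 -c "
from h import *
to(439.8,-209.2,12,-33)
p=bot.get_image('scene');tins(p);cv2.imwrite('pics/o.png',p['image'][100:300,80:360,::-1])
p=bot.get_image('top');tins(p)"
```

```text
t: 29.85
tool_pos: [605.3, 53.8, -17.8]
orientation: [0.023, 0.706, -0.023, 0.707]
force: [-0.3, 0.9, 1.0]
gripper_width: 0.797
t: 30.52
tool_pos: [531.6, -62.8, 82.2]
orientation: [0.196, 0.679, -0.196, 0.68]
force: [0.3, -0.9, 0.3]
gripper_width: 0.999
t: 31.18
tool_pos: [420.6, -73.9, 82.5]
orientation: [0.194, 0.679, -0.194, 0.681]
force: [-0.1, -0.4, -0.2]
gripper_width: 1.0
t 31.18 pos [420.6 -73.9  82.5] down [ 0.002 -0.001 -1.   ] jawdir deg -31.8 F [-0.1 -0.4 -0.2] w 1.0
shift m [ 0.1021 -0.1049  0.0875] q6 0.25
turn about x [np.float64(1.2)]
? [ 442.7 -208.5] -35.6 [168, 162] 0.89 0.028
blue(107) [600.8 -44.3] 10.6 [213, 223] 0.79 0.071
purple(141) [390.9 137.2] -3.7 [299, 167] 0.69 0.041
yellow(23) [ 437.4 -333.1] -29.8 [125, 154] 0.64 0.041
red(2) [602.9   6.9] 3.1 [232, 226] 0.6 0.054
orange(14) [605.7  53.9] 2.7 [251, 231] 0.57 0.04
blue(108) [597.3 -45.7] -10.5 [322, 202] 0.79 0.05
yellow(25) [ 437.3 -331.1] -10.6 [429, 261] 0.79 0.051
orange(14) [603.4  52.5] 0.1 [286, 200] 0.7 0.024
red(2) [600.    5.5] -4.7 [303, 201] 0.69 0.034
purple(142) [386.7 134.8] -7.0 [255, 281] 0.67 0.026
```

View pics/o.png

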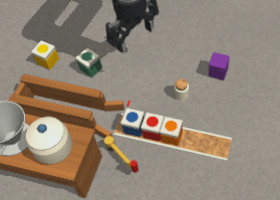

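```bash
python3 -m inch '[[[0,-0.03,0.025],[1.2,0,0],1],[[0,-0.06,0.05],[1.2,0,0],1],[[0,-0.09,0.075],[1.2,0,0],1],[[0,-0.105,0.0875],[1.2,0,0],1],[[0,-0.105,0.0875],[1.2,0,0],1],[[0,-0.105,0.0875],[1.2,0,0],1],[[0,-0.105,0.0875],[1.2,0,0],1],[[0,-0.105,0.0875],[1.2,0,0],1]]'; python3 -c "
from h import *
to(440,-209.2,12,-33)"
```

```text
t: 32.05
tool_pos: [437.7, -208.1, 81.4]
orientation: [0.201, 0.678, -0.201, 0.678]
force: [-0.6, 0.3, 0.6]
gripper_width: 1.003
t 32.05 pos [ 437.7 -208.1   81.4] down [-0.     0.001 -1.   ] jawdir deg -33.0 F [-0.6  0.3  0.6] w 1.003
shift m [0.1009 0.0002 0.0026] q6 0.01
turn about x [np.float64(-0.0)]
```

```bash
python3 -m inch '[[[0.03,0,0.002],[0,0,0],1],[[0.06,0,0.002],[0,0,0],1],[[0.09,0,0.002],[0,0,0],1],[[0.101,0,0.002],[0,0,0],1],[[0.101,0,0.002],[0,0,0],1],[[0.101,0,0.002],[0,0,0],1]]'; python3 -m inch '[[[0,0,0],[0,0,0],0],[[0,0,0],[0,0,0],0],[[0,0,0],[0,0,0],0],[[0,0,0],[0,0,0],0],[[0,0,0],[0,0,0],0],[[0,0,0],[0,0,0],0],[[-0.035,0,0],[0,0,0],0],[[-0.07,0,0],[0,0,0],0]]' 30;python3 -m inch '[[[0,0,0],[0,0,0],0],[[0,0,0],[0,0,0],0],[[0,0,0],[0,0,0],0],[[0,0,0],[0,0,0],0]]'; python3 -c "
from h import *
to(607.3,101.3,83,-3.7)"
```

```text
t: 32.55
tool_pos: [439.6, -209.6, -19.0]
orientation: [0.201, 0.678, -0.201, 0.678]
force: [0.5, -0.7, 0.1]
gripper_width: 0.999
t: 33.22
tool_pos: [437.0, -208.9, 48.8]
orientation: [0.202, 0.68, -0.201, 0.675]
force: [0.9, -0.5, -0.5]
gripper_width: 0.551
t: 33.55
tool_pos: [438.1, -209.5, 48.8]
orientation: [0.202, 0.679, -0.201, 0.677]
force: [-0.3, 0.9, -1.3]
gripper_width: 0.548
t 33.55 pos [ 438.1 -209.5   48.8] down [-0.003  0.002 -1.   ] jawdir deg -33.1 F [-0.3  0.9 -1.3] w 0.548
shift m [-0.0027  0.3528 -0.0278] q6 0.01
turn about x [np.float64(-29.4)]
```

```bash
python3 -m inch '[[[-0.01,0.03,0],[0,0,0],0],[[-0.015,0.06,0],[-4,0,0],0],[[-0.015,0.1,0],[-8,0,0],0],[[-0.015,0.14,-0.01],[-12,0,0],0],[[-0.015,0.18,-0.01],[-16,0,0],0],[[-0.015,0.22,-0.02],[-20,0,0],0],[[-0.015,0.255,-0.02],[-25,0,0],0],[[-0.015,0.29,-0.025],[-29.4,0,0],0]]';  python3 -m inch '[[[0,0.02,0],[0,0,0],0],[[0,0.02,0],[0,0,0],0],[[0,0.02,0],[0,0,0],0],[[0,0.02,0],[0,0,0],0],[[0,0.02,0],[0,0,0],0],[[0,0.02,0],[0,0,0],0]]'; python3 -c "
from h import *
to(607.3,101.3,83,-3.7)"
```

```text
t: 34.22
tool_pos: [576.2, 48.1, 63.1]
orientation: [0.021, 0.708, -0.021, 0.705]
force: [1.2, -0.3, -1.9]
gripper_width: 0.552
t: 34.72
tool_pos: [577.6, 65.0, 65.2]
orientation: [0.023, 0.707, -0.024, 0.706]
force: [-0.1, -0.3, -1.4]
gripper_width: 0.544
t 34.72 pos [577.6  65.   65.2] down [-0.001 -0.    -1.   ] jawdir deg -3.8 F [-0.1 -0.3 -1.4] w 0.544
shift m [0.0136 0.0382 0.0273] q6 0.08
turn about x [np.float64(-0.1)]
```

```bash
python3 -m inch '[[[0,0.02,0.015],[0,0,0],0],[[0,0.038,0.027],[0,0,0],0],[[0,0.038,0.027],[0,0,0],0],[[0,0.038,0.027],[0,0,0],0],[[0,0.038,0.027],[0,0,0],0],[[0,0.038,0.027],[0,0,0],0]]';python3 -c "
from h import *
to(607.3,101.3,13.5,-3.7)"
```

```text
t: 35.22
tool_pos: [606.9, 101.4, 65.5]
orientation: [0.023, 0.707, -0.023, 0.707]
force: [0.1, 0.1, -1.8]
gripper_width: 0.549
t 35.22 pos [606.9 101.4  65.5] down [-0.001 -0.001 -1.   ] jawdir deg -3.7 F [ 0.1  0.1 -1.8] w 0.549
shift m [ 0.0835 -0.      0.0005] q6 0.14
turn about x [np.float64(-0.0)]
```

```bash
python3 -m inch '[[[0.03,0,0],[0,0,0],0],[[0.06,0,0],[0,0,0],0],[[0.084,0,0],[0,0,0],0],[[0.084,0,0],[0,0,0],0],[[0.084,0,0],[0,0,0],0],[[0.084,0,0],[0,0,0],0.8],[[0.084,0,0],[0,0,0],0.8],[[0.084,0,0],[0,0,0],0.8]]'; python3 -m inch '[[[0,0,0],[0,0,0],0.8],[[-0.04,0,0],[0,0,0],0.8],[[-0.08,0,0],[0,0,0],1],[[-0.1,0,0],[0,0,0],1],[[-0.1,-0.03,-0.03],[6,0,0],1],[[-0.1,-0.065,-0.045],[12,0,0],1],[[-0.1,-0.1,-0.06],[16,0,0],1],[[-0.1,-0.14,-0.07],[16,0,0],1]]';python3 -m inch '[[[0,-0.035,-0.02],[0,0,0],1],[[0,-0.07,-0.04],[0,0,0],1],[[0,-0.105,-0.055],[0,0,0],1],[[0,-0.14,-0.07],[0,0,0],1],[[0,-0.175,-0.07],[0,0,0],1],[[0,-0.21,-0.07],[0,0,0],1],[[0,-0.25,-0.07],[0,0,0],1],[[0,-0.25,-0.07],[0,0,0],1]]'; python3 -m inch '[[[0,0,0],[0,0,0],1],[[0,0,0],[0,0,0],1],[[0,0,0],[0,0,0],1],[[0,0,0],[0,0,0],1]]';python3 -c "
from h import *
to(437,-332,12,-20)
p=bot.get_image('scene');tins(p);cv2.imwrite('pics/p.png',p['image'][100:300,80:360,::-1])
p=bot.get_image('top');tins(p);cv2.imwrite('pics/p2.png',cv2.resize(p['image'][150:320,210:470],None,fx=3,fy=3,interpolation=cv2.INTER_CUBIC)[:,:,::-1])"
```

```text
t: 35.88
tool_pos: [608.3, 102.4, -16.9]
orientation: [0.023, 0.706, -0.023, 0.708]
force: [-1.1, -0.7, -0.4]
gripper_width: 0.8
t: 36.55
tool_pos: [527.4, -32.9, 82.5]
orientation: [0.121, 0.696, -0.121, 0.697]
force: [0.9, -0.1, 0.2]
gripper_width: 0.999
t: 37.22
tool_pos: [376.3, -250.7, 82.7]
orientation: [0.122, 0.696, -0.125, 0.697]
force: [-0.8, 0.0, 0.6]
gripper_width: 1.004
t: 37.55
tool_pos: [379.0, -243.3, 81.6]
orientation: [0.12, 0.697, -0.12, 0.697]
force: [-0.6, 1.0, 0.2]
gripper_width: 0.999
t 37.55 pos [ 379.  -243.3   81.6] down [ 0.  0. -1.] jawdir deg -19.5 F [-0.6  1.   0.2] w 0.999
shift m [ 0.1011 -0.0642  0.0843] q6 -0.36
turn about x [np.float64(0.5)]
? [608.6 104.9] 0.1 [272, 235] 0.97 0.042
red(2) [603.    5.8] 10.6 [232, 226] 0.96 0.091
blue(107) [599.6 -45.1] 2.4 [213, 222] 0.86 0.06
purple(141) [390.6 137.4] -3.2 [299, 166] 0.78 0.037
yellow(23) [ 437.  -331.3] -29.3 [125, 154] 0.63 0.049
orange(14) [606.5  53.7] 1.0 [251, 231] 0.59 0.032
red(2) [599.7   5. ] -5.9 [303, 201] 0.84 0.028
purple(141) [386.7 134.7] -7.3 [255, 281] 0.77 0.031
orange(14) [603.1  52.1] -1.1 [286, 200] 0.7 0.024
blue(108) [597.7 -46.5] -0.3 [322, 203] 0.69 0.061
? [605.7 103.4] -0.1 [267, 199] 0.66 0.035
yellow(22) [ 523.3 -340.3] 32.8 [430, 254] 0.37 0.097
```

View pics/p2.png

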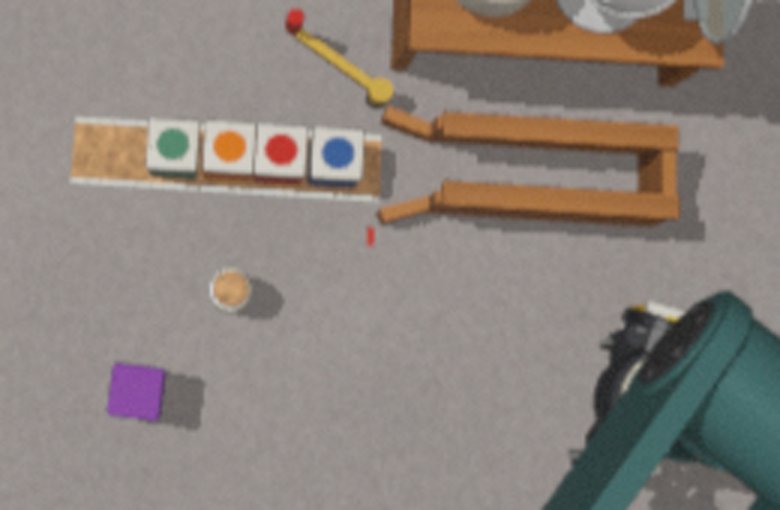

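```bash
python3 -m inch '[[[0,-0.025,0.03],[0,0,0],1],[[0,-0.05,0.06],[0,0,0],1],[[0,-0.064,0.084],[0,0,0],1],[[0,-0.064,0.084],[0,0,0],1],[[0,-0.064,0.084],[0,0,0],1],[[0,-0.064,0.084],[0,0,0],1],[[0,-0.064,0.084],[0,0,0],1]]'; python3 -c "
from h import *
to(437,-332,12,-19)"
```

```text
t: 38.33
tool_pos: [435.6, -332.0, 81.5]
orientation: [0.121, 0.697, -0.12, 0.697]
force: [-0.0, 0.4, 0.1]
gripper_width: 1.001
t 38.33 pos [ 435.6 -332.    81.5] down [-0.001  0.001 -1.   ] jawdir deg -19.6 F [-0.   0.4  0.1] w 1.001
shift m [0.101  0.0004 0.0014] q6 -0.41
turn about x [np.float64(-0.6)]
```

```bash
python3 -m inch '[[[0.03,0,0.001],[0,0,0],1],[[0.06,0,0.001],[0,0,0],1],[[0.09,0,0.001],[0,0,0],1],[[0.101,0,0.001],[0,0,0],1],[[0.101,0,0.001],[0,0,0],1],[[0.101,0,0.001],[0,0,0],1]]'; python3 -m inch '[[[0,0,0],[0,0,0],0],[[0,0,0],[0,0,0],0],[[0,0,0],[0,0,0],0],[[0,0,0],[0,0,0],0],[[0,0,0],[0,0,0],0],[[0,0,0],[0,0,0],0],[[-0.035,0,0],[0,0,0],0],[[-0.07,0,0],[0,0,0],0]]' 30;python3 -m inch '[[[-0.015,0,0],[0,0,0],0],[[-0.015,0,0],[0,0,0],0],[[-0.015,0,0],[0,0,0],0],[[-0.015,0,0],[0,0,0],0]]'; python3 -c "
from h import *
to(610.5,152.5,97,-3.7)"
```

```text
t: 38.83
tool_pos: [436.9, -333.0, -18.8]
orientation: [0.121, 0.697, -0.121, 0.697]
force: [-0.7, -0.1, 0.7]
gripper_width: 0.999
t: 39.5
tool_pos: [434.8, -331.4, 48.3]
orientation: [0.122, 0.699, -0.119, 0.694]
force: [1.2, -1.3, -1.7]
gripper_width: 0.538
t: 39.83
tool_pos: [435.8, -332.4, 63.5]
orientation: [0.122, 0.698, -0.12, 0.696]
force: [-0.1, -0.4, -2.0]
gripper_width: 0.542
t 39.83 pos [ 435.8 -332.4   63.5] down [-0.003  0.003 -1.   ] jawdir deg -19.7 F [-0.1 -0.4 -2. ] w 0.542
shift m [-0.0013  0.5154  0.0012] q6 -0.41
turn about x [np.float64(-16.0)]
```

```bash
python3 -m inch '[[[0,0.035,0],[0,0,0],0],[[0,0.07,0],[-2,0,0],0],[[0,0.105,0],[-4,0,0],0],[[0,0.14,0],[-6,0,0],0],[[0,0.175,0],[-8,0,0],0],[[0,0.21,0],[-10,0,0],0],[[0,0.245,0],[-13,0,0],0],[[0,0.28,0],[-16,0,0],0]]';  python3 -m inch '[[[0,0.035,0],[0,0,0],0],[[0,0.07,0],[0,0,0],0],[[0,0.105,0],[0,0,0],0],[[0,0.14,0],[0,0,0],0],[[0,0.18,0.02],[0,0,0],0],[[0,0.18,0.02],[0,0,0],0],[[0,0.18,0.02],[0,0,0],0],[[0,0.18,0.02],[0,0,0],0]]';python3 -m inch '[[[0,0,0],[0,0,0],0],[[0,0,0],[0,0,0],0],[[0,0,0],[0,0,0],0]]'; python3 -c "
from h import *
to(610.5,152.5,97,-3.7)"
```

```text
t: 40.5
tool_pos: [529.6, -67.7, 62.5]
orientation: [0.022, 0.709, -0.021, 0.705]
force: [0.8, 0.4, -1.3]
gripper_width: 0.542
t: 41.17
tool_pos: [561.1, 108.4, 63.0]
orientation: [0.022, 0.708, -0.023, 0.705]
force: [0.1, 0.8, -1.5]
gripper_width: 0.543
t: 41.42
tool_pos: [562.4, 107.3, 65.3]
orientation: [0.023, 0.707, -0.023, 0.707]
force: [-0.4, -0.0, -1.5]
gripper_width: 0.539
t 41.42 pos [562.4 107.3  65.3] down [-0.001 -0.    -1.   ] jawdir deg -3.8 F [-0.4 -0.  -1.5] w 0.539
shift m [-0.0002  0.0483  0.045 ] q6 0.16
turn about x [np.float64(-0.1)]
```

```bash
python3 -m inch '[[[0,0.03,0.02],[0,0,0],0],[[0,0.048,0.045],[0,0,0],0],[[0,0.048,0.045],[0,0,0],0],[[0,0.048,0.045],[0,0,0],0],[[0,0.048,0.045],[0,0,0],0],[[0,0.048,0.045],[0,0,0],0]]';python3 -m inch '[[[0.03,0,0],[0,0,0],0],[[0.06,0,0],[0,0,0],0],[[0.084,0,0],[0,0,0],0],[[0.084,0,0],[0,0,0],0],[[0.084,0,0],[0,0,0],0],[[0.084,0,0],[0,0,0],0]]';python3 -c "
from h import *
obs()
p=bot.get_image('scene');tins(p)"
```

```text
t: 41.92
tool_pos: [610.2, 152.6, 65.7]
orientation: [0.023, 0.707, -0.023, 0.707]
force: [-0.4, -0.1, -1.6]
gripper_width: 0.542
t: 42.42
tool_pos: [610.7, 153.1, -17.5]
orientation: [0.023, 0.707, -0.023, 0.707]
force: [0.7, -0.8, -2.3]
gripper_width: 0.532
t 42.42 pos [610.7 153.1 -17.5] down [ 0.001 -0.    -1.   ] jawdir deg -3.7 F [ 0.7 -0.8 -2.3] w 0.532
orange(14) [605.9  54.2] -1.1 [252, 231] 0.94 0.03
blue(107) [600.  -43.9] 10.7 [213, 222] 0.9 0.07
? [607.9 104.4] -0.5 [271, 235] 0.8 0.038
red(2) [603.1   6.2] 6.3 [232, 227] 0.59 0.065
yellow(22) [621.5 233.3] 4.0 [299, 245] 0.48 0.119
orange(14) [ 690. -350.] 4.4 [82, 228] 0.2 0.309
```

```bash
python3 -m inch '[[[0,0,0],[0,0,0],0.8],[[0,0,0],[0,0,0],0.8],[[0,0,0],[0,0,0],0.8],[[0,0,0],[0,0,0],0.8],[[-0.04,0,0],[0,0,0],0.8],[[-0.08,0,0],[0,0,0],0.8],[[-0.08,0.035,0],[0,0,0],0],[[-0.08,0.055,0],[0,0,0],0]]'; python3 -m inch '[[[0,0,0],[0,0,0],0],[[0,0,0],[0,0,0],0],[[0,0,0],[0,0,0],0],[[0,0,0],[0,0,0],0],[[0,0,0],[0,0,0],0]]'; python3 -c "
from h import *
to(614,207,20,-3.7)
for n in('scene','top'):
    p=bot.get_image(n);tins(p);cv2.imwrite(f'pics/q_{n}.png',cv2.resize(p['image'][120:300,130:400],None,fx=2.8,fy=2.8,interpolation=cv2.INTER_CUBIC)[:,:,::-1])
    print([(k,np.round(d['point'],1),round(d['conf'],2)) for k in('gate_knob','gate_hinge','stop','salt') for d in bot.pinpoint(k,p)[:1]])"
```

```text
t: 43.18
tool_pos: [617.4, 210.5, 67.0]
orientation: [0.025, 0.704, -0.022, 0.71]
force: [0.2, 0.6, -0.3]
gripper_width: 0.531
t: 43.6
tool_pos: [614.0, 207.4, 61.0]
orientation: [0.023, 0.707, -0.023, 0.706]
force: [0.5, -0.6, 0.3]
gripper_width: -0.001
t 43.6 pos [614.  207.4  61. ] down [-0.001 -0.001 -1.   ] jawdir deg -3.7 F [ 0.5 -0.6  0.3] w -0.001
shift m [ 0.0725 -0.0003  0.    ] q6 0.3
turn about x [np.float64(-0.0)]
? [608.3 104.8] 0.3 [272, 235] 0.92 0.037
orange(14) [607.   53.6] 7.4 [251, 231] 0.9 0.056
yellow(22) [613.7 156.6] 3.1 [292, 241] 0.89 0.066
red(2) [602.4   5.5] 18.0 [232, 227] 0.71 0.105
purple(141) [392.3 135. ] 8.2 [297, 169] 0.67 0.115
[('gate_knob', array([721.4,  -6.9,  56.6]), 0.81), ('gate_hinge', array([661.9, -89. ,  19.5]), 0.57), ('stop', array([ 577.3, -332.1,    2.5]), 0.81), ('salt', array([473.1,  53. ,   4.4]), 0.85)]
blue(108) [596.7 -46. ] -1.9 [322, 203] 0.79 0.03
yellow(22) [613.6 136.2] 18.2 [252, 197] 0.68 0.176
orange(12) [604.5  51.7] -0.3 [286, 200] 0.66 0.049
red(2) [599.8   4.5] -7.9 [303, 202] 0.53 0.043
[('gate_knob', array([392.3, 452.7,   2.4]), 0.63), ('gate_hinge', array([661.9, -88. ,  23.8]), 0.67), ('stop', array([ 578.7, -331.8,   -2.9]), 0.8), ('salt', array([ 4.765e+02,  4.790e+01, -3.000e-01]), 0.49)]
```

View pics/q_scene.png

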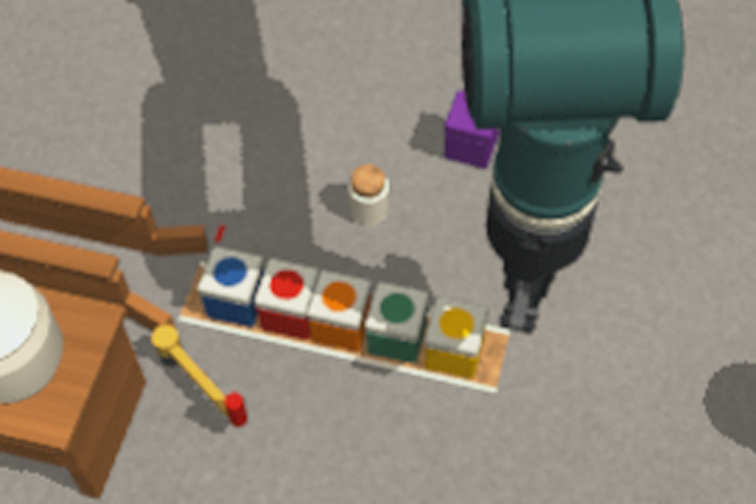

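View pics/q_top.png

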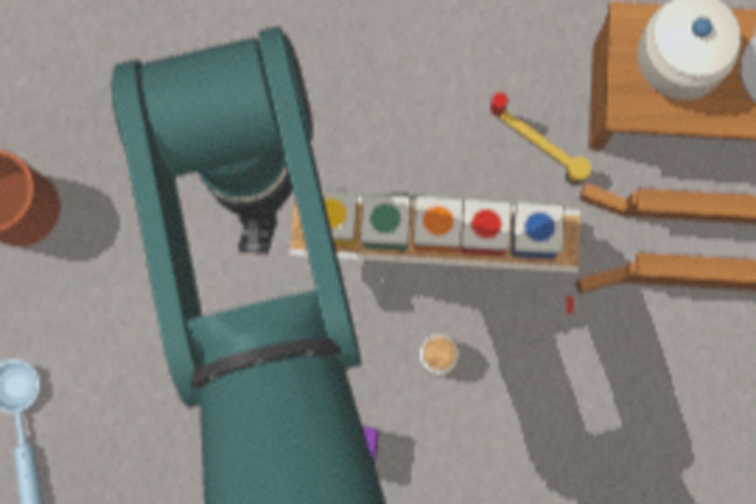

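```bash
python3 -m inch '[[[0.03,0,0],[0,0,0],0],[[0.06,0,0],[0,0,0],0],[[0.08,0,0],[0,0,0],0],[[0.08,0,0],[0,0,0],0],[[0.08,0,0],[0,0,0],0],[[0.08,-0.008,0],[0,0,0],0],[[0.08,-0.016,0],[0,0,0],0],[[0.08,-0.022,0],[0,0,0],0]]'; python3 -m inch '[[[0,-0.007,0],[0,0,0],0],[[0,-0.014,0],[0,0,0],0],[[0,-0.021,0],[0,0,0],0],[[0,-0.028,0],[0,0,0],0],[[0,-0.035,0],[0,0,0],0],[[0,-0.042,0],[0,0,0],0],[[0,-0.042,0],[0,0,0],0],[[0,-0.042,0],[0,0,0],0]]'; python3 -c "
from h import *
obs()
p=bot.get_image('scene');tins(p);cv2.imwrite('pics/r.png',cv2.resize(p['image'][120:300,130:400],None,fx=2.8,fy=2.8,interpolation=cv2.INTER_CUBIC)[:,:,::-1])"
```

```text
t: 44.87
tool_pos: [614.6, 185.9, -15.8]
orientation: [0.023, 0.705, -0.022, 0.708]
force: [0.6, 1.7, 0.8]
gripper_width: -0.002
t: 45.53
tool_pos: [610.9, 143.3, -17.5]
orientation: [0.022, 0.706, -0.023, 0.707]
force: [0.4, 0.2, 3.3]
gripper_width: -0.0
t 45.53 pos [610.9 143.3 -17.5] down [ 0.002 -0.001 -1.   ] jawdir deg -3.7 F [0.4 0.2 3.3] w -0.0
blue(107) [598.  -75.4] 2.5 [200, 220] 0.97 0.073
orange(14) [603.9  16.9] 6.6 [237, 228] 0.9 0.065
yellow(24) [606.6  64.1] 2.4 [255, 232] 0.83 0.049
yellow(22) [610.1 107.1] 7.9 [272, 236] 0.72 0.081
red(2) [600.1 -28.8] 10.7 [218, 223] 0.63 0.082
```

View pics/r.png

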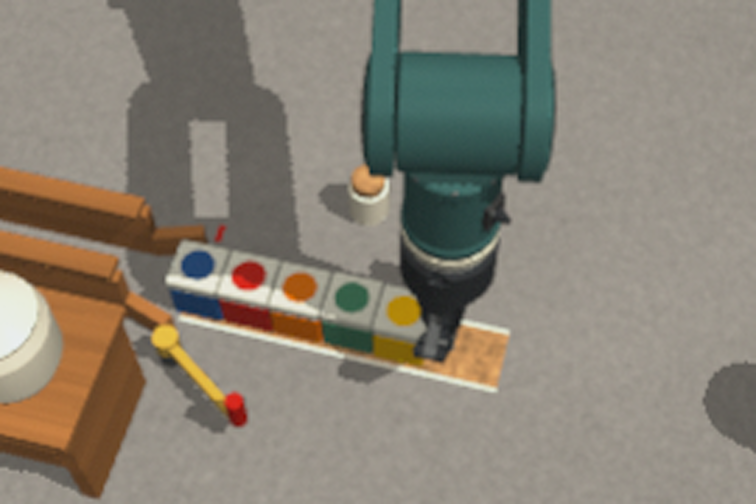

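```bash
python3 -m inch '[[[0,-0.01,0],[0,0,0],0],[[0,-0.02,0],[0,0,0],0],[[0,-0.03,0],[0,0,0],0],[[0,-0.04,0],[0,0,0],0],[[0,-0.05,0],[0,0,0],0],[[0,-0.06,0],[0,0,0],0],[[0,-0.07,0],[0,0,0],0],[[0,-0.08,0],[0,0,0],0]]'; python3 -c "
from h import *
obs()
p=bot.get_image('scene');cv2.imwrite('pics/s.png',cv2.resize(p['image'][120:300,130:400],None,fx=2.8,fy=2.8,interpolation=cv2.INTER_CUBIC)[:,:,::-1])"
```

```text
t: 46.3
tool_pos: [605.6, 66.6, -17.5]
orientation: [0.024, 0.706, -0.021, 0.707]
force: [-0.0, 5.7, 5.7]
gripper_width: 0.002
t 46.3 pos [605.6  66.6 -17.5] down [ 0.002  0.003 -1.   ] jawdir deg -3.6 F [-0.   5.7  5.7] w 0.002
```

View pics/s.png

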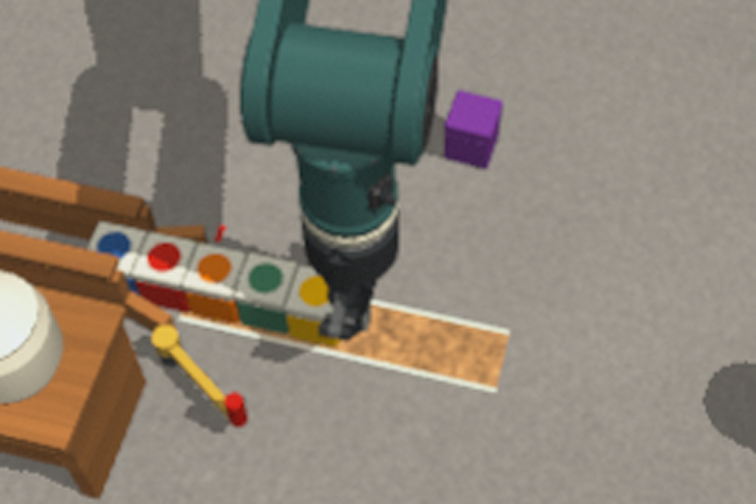

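```bash
python3 -m inch '[[[0,-0.01,0],[0,0,0],0],[[0,-0.02,0],[0,0,0],0],[[0,-0.03,0],[0,0,0],0],[[0,-0.04,0],[0,0,0],0],[[0,-0.05,0],[0,0,0],0],[[0,-0.06,0],[0,0,0],0],[[0,-0.07,0],[0,0,0],0],[[0,-0.08,0],[0,0,0],0]]';python3 -m inch '[[[0,-0.008,0],[0,0,0],0],[[0,-0.016,0],[0,0,0],0],[[0,-0.024,0],[0,0,0],0],[[0,-0.032,0],[0,0,0],0],[[0,-0.04,0],[0,0,0],0],[[0,-0.046,0],[0,0,0],0],[[0,-0.046,0],[0,0,0],0],[[0,-0.046,0],[0,0,0],0]]'; python3 -c "
from h import *
obs()
p=bot.get_image('scene');cv2.imwrite('pics/t.png',cv2.resize(p['image'][120:300,60:330],None,fx=2.8,fy=2.8,interpolation=cv2.INTER_CUBIC)[:,:,::-1]);tins(p)"
```

```text
t: 47.02
tool_pos: [600.5, -13.2, -17.6]
orientation: [0.024, 0.706, -0.021, 0.707]
force: [0.2, 7.3, 7.1]
gripper_width: -0.0
t: 47.68
tool_pos: [597.4, -60.7, -17.6]
orientation: [0.023, 0.706, -0.022, 0.707]
force: [0.1, 1.7, 5.6]
gripper_width: -0.002
t 47.68 pos [597.4 -60.7 -17.6] down [ 0.001  0.    -1.   ] jawdir deg -3.7 F [0.1 1.7 5.6] w -0.002
? [ 589. -138.] 34.6 [176, 211] 0.87 0.176
purple(141) [390.6 136.2] 0.5 [298, 166] 0.83 0.042
yellow(22) [ 599.7 -101.2] 28.9 [188, 217] 0.62 0.239
orange(13) [ 594.2 -181.2] 34.7 [158, 203] 0.5 0.228
red(2) [ 590.5 -226.9] 37.7 [140, 199] 0.49 0.232
blue(107) [ 587.4 -274.6] 40.6 [123, 195] 0.47 0.23
```

View pics/t.png

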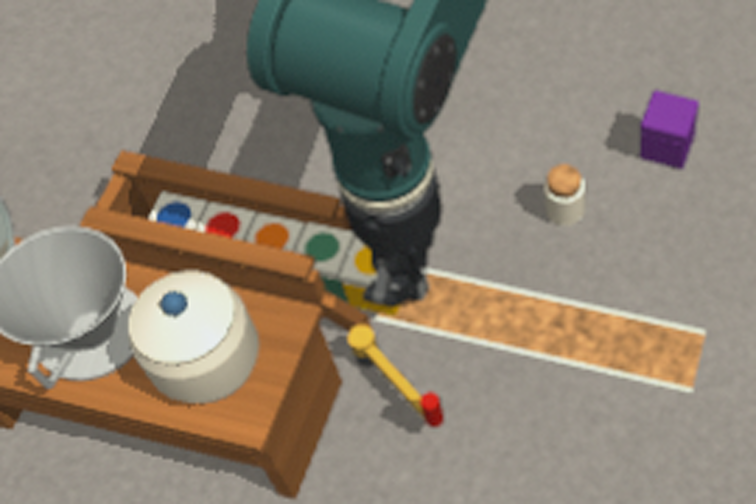

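```bash
python3 -m inch '[[[0,-0.005,0],[0,0,0],0],[[0,-0.01,0],[0,0,0],0],[[0,-0.015,0],[0,0,0],0],[[0,-0.02,0],[0,0,0],0],[[0,-0.024,0],[0,0,0],0],[[0,-0.024,0],[0,0,0],0],[[0,-0.024,0],[0,0,0],0]]'; for i in 1 2 3; do python3 -m inch '[[[0,-0.002,0],[0,0,0],0],[[0,-0.002,0],[0,0,0],0],[[0,-0.002,0],[0,0,0],0]]'|sed -n 2,4p; done
```

```text
t: 48.37
tool_pos: [595.9, -83.9, -17.6]
orientation: [0.023, 0.706, -0.022, 0.707]
force: [0.7, 3.5, 6.8]
gripper_width: 0.002
tool_pos: [595.9, -85.2, -17.6]
orientation: [0.023, 0.706, -0.021, 0.707]
force: [-0.3, 4.9, 6.7]
tool_pos: [595.7, -87.0, -17.6]
orientation: [0.023, 0.706, -0.021, 0.707]
force: [0.7, 5.6, 6.4]
tool_pos: [595.6, -88.9, -17.6]
orientation: [0.023, 0.706, -0.021, 0.707]
force: [-0.4, 5.2, 6.1]
```

```bash
for i in 1 2 3 4 5; do python3 -m inch '[[[0,-0.002,0],[0,0,0],0],[[0,-0.002,0],[0,0,0],0],[[0,-0.002,0],[0,0,0],0]]'|sed -n 2,4p|tr '\n' ' '; echo; done; python3 -c "
from h import *
p=bot.get_image('scene');cv2.imwrite('pics/u.png',cv2.resize(p['image'][150:270,80:240],None,fx=5,fy=5,interpolation=cv2.INTER_CUBIC)[:,:,::-1])"
```

```text
tool_pos: [595.5, -90.4, -17.6] orientation: [0.024, 0.706, -0.021, 0.707] force: [0.5, 6.7, 7.0] 
tool_pos: [595.5, -90.1, -17.5] orientation: [0.025, 0.706, -0.02, 0.707] force: [0.9, 12.6, 7.3] 
tool_pos: [595.5, -90.0, -17.5] orientation: [0.026, 0.706, -0.018, 0.707] force: [0.1, 16.5, 6.9] 
tool_pos: [595.5, -89.8, -17.5] orientation: [0.027, 0.706, -0.017, 0.707] force: [1.3, 21.8, 8.9] 
tool_pos: [595.5, -89.6, -17.4] orientation: [0.028, 0.706, -0.015, 0.707] force: [1.2, 26.9, 9.5]
```

View pics/u.png

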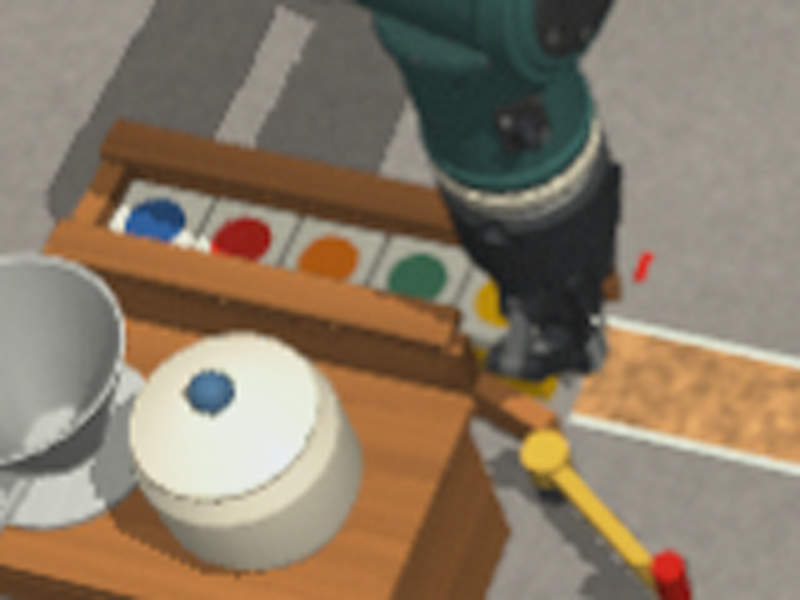

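```bash
python3 -m inch '[[[0,0.01,0],[0,0,0],0],[[0,0.025,0],[0,0,0],0],[[0,0.04,0],[0,0,0],0],[[-0.04,0.04,0],[0,0,0],0],[[-0.08,0.05,0.0],[0,0,0],0.5],[[-0.12,0.08,0.03],[0,0,0],0.5],[[-0.12,0.08,0.06],[0,0,0],0.5],[[-0.12,0.08,0.1],[0,0,0],0.5]]'; python3 -m inch '[[[0,0,0],[0,0,0],0.5],[[0,0,0],[0,0,0],0.5],[[0,0,0],[0,0,0],0.5],[[0,0,0],[0,0,0],0.5],[[0,0,0],[0,0,0],0.5]]'; python3 -c "
from h import *
to(721,-9.3,45,-3.7)
for n in('scene','top'):
    p=bot.get_image(n);cv2.imwrite(f'pics/v_{n}.png',cv2.resize(p['image'][140:260,80:240] if n=='scene' else p['image'][130:250,300:460],None,fx=5,fy=5,interpolation=cv2.INTER_CUBIC)[:,:,::-1])
    print([(k,np.round(d['point'],1),round(d['conf'],2)) for k in('gate_knob','gate_hinge','tin1') for d in bot.pinpoint(k,p)[:6]])"
```

```text
t: 51.08
tool_pos: [702.1, -24.7, 107.5]
orientation: [0.022, 0.704, -0.022, 0.71]
force: [1.6, -0.3, 0.2]
gripper_width: 0.497
t: 51.5
tool_pos: [698.2, -27.5, 102.1]
orientation: [0.023, 0.707, -0.023, 0.707]
force: [0.1, 0.1, -0.4]
gripper_width: 0.499
t 51.5 pos [698.2 -27.5 102.1] down [-0. -0. -1.] jawdir deg -3.7 F [ 0.1  0.1 -0.4] w 0.499
shift m [0.0886 0.0196 0.0216] q6 -0.06
turn about x [np.float64(0.0)]
[('gate_knob', array([721.3,  -6.4,  57.9]), 0.45), ('gate_hinge', array([663.3, -87.4,  20.9]), 0.68), ('tin1', array([ 583.2, -261.7,   -1.9]), 0.74), ('tin1', array([ 586.2, -216.2,    2.3]), 0.67), ('tin1', array([386.8, 137.6,   2.8]), 0.63), ('tin1', array([ 580.7, -307.9,    1. ]), 0.6), ('tin1', array([ 590.5, -172.7,   -2.8]), 0.57), ('tin1', array([ 591.2, -127.1,   -1.8]), 0.42)]
[('gate_knob', array([718.2, -12.5,  57.4]), 0.65), ('gate_knob', array([659. , -90.2,  22.8]), 0.42), ('gate_hinge', array([659.7, -89.8,  22.7]), 0.6), ('tin1', array([ 592.4, -168.5,   -1.1]), 0.69), ('tin1', array([ 580.4, -263. ,   -2.5]), 0.64), ('tin1', array([388.9, 136.3,   6.8]), 0.53), ('tin1', array([ 584.8, -311.8,   -2.1]), 0.52), ('tin1', array([ 588.3, -220.6,    3.8]), 0.49)]
```

View pics/v_scene.png

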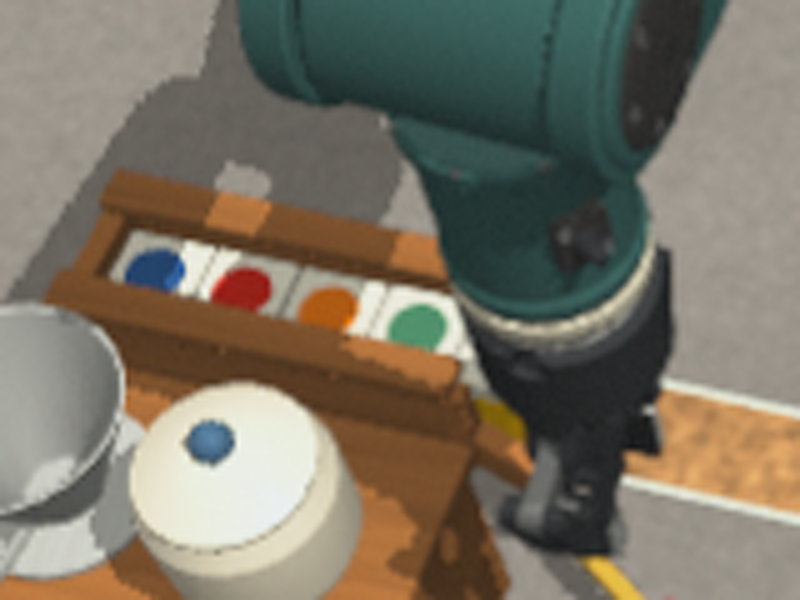

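View pics/v_top.png

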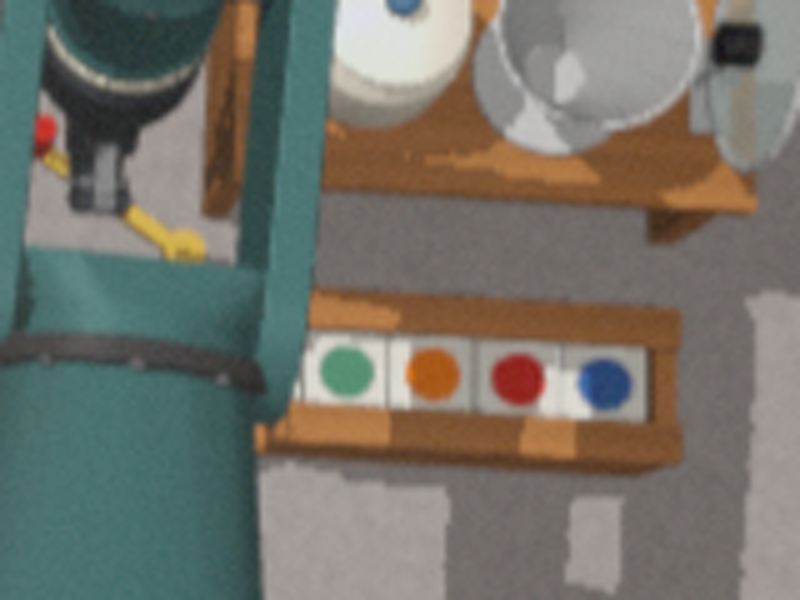

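```bash
python3 -m inch '[[[0,0.02,0.0215],[0,0,0],0.5],[[0,0.02,0.0215],[0,0,0],0.5],[[0,0.02,0.0215],[0,0,0],0.5],[[0.03,0.02,0.0215],[0,0,0],0.5],[[0.06,0.02,0.0215],[0,0,0],0.5],[[0.088,0.02,0.0215],[0,0,0],0.5],[[0.088,0.02,0.0215],[0,0,0],0.5],[[0.088,0.02,0.0215],[0,0,0],0.5]]'; python3 -m inch '[[[0,0,0],[0,0,0],0],[[0,0,0],[0,0,0],0],[[0,0,0],[0,0,0],0],[[0,0,0],[0,0,0],0],[[0,0,0],[0,0,0],0],[[0,0,0],[0,0,0],0],[[0,0,0],[0,0,0],0],[[0,0,0],[0,0,0],0]]' 25;python3 arc.py 0 18
```

```text
t: 52.57
tool_pos: [720.0, -9.2, 11.3]
orientation: [0.023, 0.709, -0.023, 0.705]
force: [-0.8, 0.1, 1.2]
gripper_width: 0.504
t: 53.23
tool_pos: [723.7, -9.5, 17.3]
orientation: [0.022, 0.705, -0.023, 0.709]
force: [-1.2, -0.5, 5.6]
gripper_width: 0.177
t 53.23 pos [723.7  -9.5  17.3] down [ 0.005 -0.001 -1.   ] jawdir deg -3.7 F [-1.2 -0.5  5.6] w 0.177
r 100.60221895539402
theta 2.167494454102303
2.05 [-0.0001  0.0057 -0.0107]
1.93 [-0.0001  0.0105 -0.0217]
1.81 [-0.0002  0.014  -0.0332]
1.69 [-0.0002  0.0161 -0.045 ]
1.57 [-0.0003  0.0168 -0.0571]
1.44 [-0.0004  0.016  -0.0691]
1.32 [-0.0004  0.0138 -0.0809]
1.2 [-0.0005  0.0102 -0.0924]
1.08 [-0.0005  0.0052 -0.1033]
0.96 [-0.0006 -0.0011 -0.1136]
0.84 [-0.0006 -0.0085 -0.1231]
0.72 [-0.0007 -0.0171 -0.1315]
0.6 [-0.0007 -0.0266 -0.1389]
0.48 [-0.0007 -0.0369 -0.1452]
0.36 [-0.0007 -0.0478 -0.1501]
0.24 [-0.0007 -0.0593 -0.1537]
0.12 [-0.0007 -0.0712 -0.1558]
0.0 [-0.0007 -0.0832 -0.1565]
```

```bash
python3 -m inch '[[[0,0.006,-0.0105],[0,0,0],0],[[0,0.0105,-0.0215],[0,0,0],0],[[0,0.014,-0.033],[0,0,0],0],[[0,0.016,-0.045],[0,0,0],0],[[0,0.017,-0.057],[0,0,0],0],[[0,0.016,-0.069],[0,0,0],0],[[0,0.014,-0.081],[0,0,0],0],[[0,0.0105,-0.0925],[0,0,0],0]]'; python3 -m inch '[[[0,0,0],[0,0,0],0],[[0,0,0],[0,0,0],0],[[0,0,0],[0,0,0],0]]'; python3 arc.py 0 10
```

```text
t: 53.9
tool_pos: [633.3, 10.0, 17.1]
orientation: [0.023, 0.704, -0.021, 0.71]
force: [1.5, 6.0, 4.7]
gripper_width: 0.178
t: 54.15
tool_pos: [631.9, 9.6, 17.0]
orientation: [0.023, 0.705, -0.021, 0.708]
force: [-1.5, 3.9, 6.6]
gripper_width: 0.173
t 54.15 pos [631.9   9.6  17. ] down [ 0.005  0.003 -1.   ] jawdir deg -3.6 F [-1.5  3.9  6.6] w 0.173
r 102.87465381476218
theta 1.2102038841036236
1.09 [-0.0001 -0.0076 -0.01  ]
0.97 [-0.0001 -0.0138 -0.0204]
0.85 [-0.0002 -0.0213 -0.0299]
0.73 [-0.0003 -0.0298 -0.0385]
0.61 [-0.0003 -0.0393 -0.046 ]
0.48 [-0.0004 -0.0497 -0.0523]
0.36 [-0.0005 -0.0607 -0.0573]
0.24 [-0.0005 -0.0722 -0.0609]
0.12 [-0.0006 -0.0841 -0.0631]
0.0 [-0.0006 -0.0962 -0.0638]
```

```bash
python3 -m inch '[[[0,-0.006,-0.01],[0,0,0],0],[[0,-0.012,-0.02],[0,0,0],0],[[0,-0.0195,-0.03],[0,0,0],0],[[0,-0.028,-0.0385],[0,0,0],0],[[0,-0.0375,-0.046],[0,0,0],0],[[0,-0.048,-0.0525],[0,0,0],0],[[0,-0.059,-0.0575],[0,0,0],0],[[0,-0.071,-0.061],[0,0,0],0]]'; python3 -m inch '[[[0,0,0],[0,0,0],0],[[0,0,0],[0,0,0],0],[[0,0,0],[0,0,0],0]]'; python3 arc.py 0 4; python3 -c "
from h import *
p=bot.get_image('scene');cv2.imwrite('pics/w.png',cv2.resize(p['image'][140:260,120:280],None,fx=5,fy=5,interpolation=cv2.INTER_CUBIC)[:,:,::-1])"
```

```text
t: 54.82
tool_pos: [566.6, -58.3, 16.7]
orientation: [0.023, 0.705, -0.021, 0.709]
force: [-0.3, 3.9, 7.3]
gripper_width: 0.175
t: 55.07
tool_pos: [566.1, -59.7, 16.8]
orientation: [0.023, 0.706, -0.023, 0.708]
force: [-3.1, 1.6, 8.5]
gripper_width: 0.176
t 55.07 pos [566.1 -59.7  16.8] down [ 0.003 -0.001 -1.   ] jawdir deg -3.7 F [-3.1  1.6  8.5] w 0.176
r 100.11426779518554
theta 0.23036679862924941
0.17 [-0.     -0.0057 -0.001 ]
0.12 [-0.     -0.0114 -0.0019]
0.06 [-0.     -0.0171 -0.0024]
0.0 [-0.     -0.0229 -0.0025]
```

View pics/w.png

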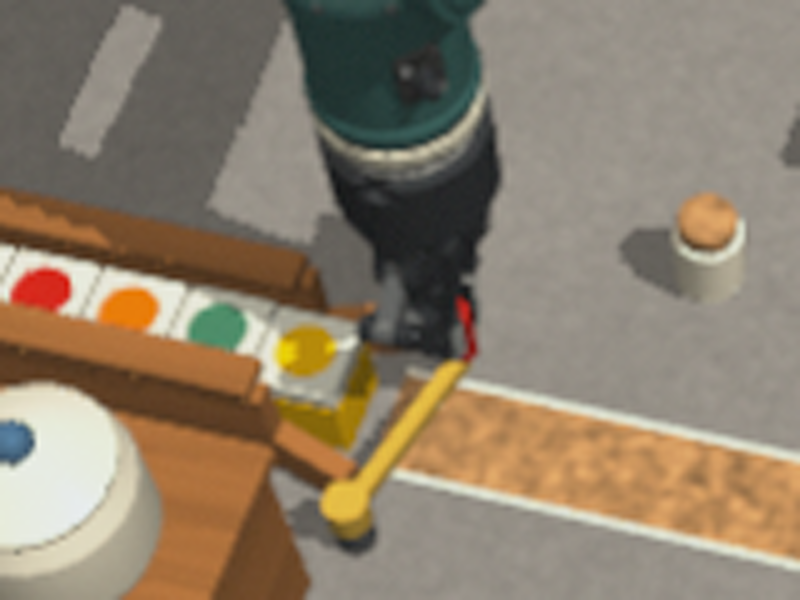

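```bash
python3 -m inch '[[[0,0,0],[0,0,0],0.4],[[0,0,0],[0,0,0],0.4],[[0,0,0],[0,0,0],0.4],[[-0.04,0,0],[0,0,0],0.4],[[-0.07,0,0],[0,0,0],0.4],[[-0.07,0.04,0],[0,0,0],0],[[-0.07,0.07,0],[0,0,0],0],[[-0.07,0.07,0],[0,0,0],0]]'; python3 -m inch '[[[0,0,0],[0,0,0],0],[[0,0,0],[0,0,0],0],[[0,0,0],[0,0,0],0],[[0,0,0],[0,0,0],0],[[0,0,0],[0,0,0],0]]'; cat > gate.py <<'E'
from h import *
import sys
O=np.array([594.3,-96.5]);a=np.radians(-3.7);ex=np.array([np.cos(a),np.sin(a)]);ey=np.array([-np.sin(a),np.cos(a)])
obs()
for n in('scene','top'):
    p=bot.get_image(n)
    K_=[d for d in bot.pinpoint('gate_knob',p) if 50<d['point'][2]<65 ][:2]; H_=[d for d in bot.pinpoint('gate_hinge',p) if np.hypot(d['point'][0]-662,d['point'][1]+89)<15][:1]
    for k in K_:
        kp=np.array(k['point'][:2]); print(n,'knob',np.round(k['point'],1),k['conf'],'hinge',[np.round(h['point'],1) for h in H_])
        for hp in [O+67*ex+12*ey]+[np.array(h['point'][:2]) for h in H_]:
            d=kp-hp; print('  theta',round(float(np.arctan2(d@ey,-(d@ex))),3),round(float(np.hypot(*d)),1))
    # red knob centroid
    hsv=cv2.cvtColor(p['image'],cv2.COLOR_RGB2HSV)
    c=(p['image'][140:260,120:280] if n=='scene' else p['image'][150:250,270:430])
    cv2.imwrite(f'pics/{sys.argv[1]}_{n}.png',cv2.resize(c,None,fx=5,fy=5,interpolation=cv2.INTER_CUBIC)[:,:,::-1])
E
python3 gate.py x
```

```text
t: 55.78
tool_pos: [570.0, 15.1, 84.4]
orientation: [0.022, 0.706, -0.02, 0.707]
force: [0.3, 0.1, -0.9]
gripper_width: 0.004
t: 56.2
tool_pos: [569.3, 9.5, 83.3]
orientation: [0.023, 0.707, -0.023, 0.707]
force: [-0.2, -0.6, -0.4]
gripper_width: 0.001
t 56.2 pos [569.3   9.5  83.3] down [-0.001 -0.    -1.   ] jawdir deg -3.8 F [-0.2 -0.6 -0.4] w 0.001
scene knob [564.8 -55.   59.5] 0.76 hinge [array([663.4, -87.4,  19.8])]
  theta 0.271 102.9
  theta 0.253 103.8
top knob [566.3 -53.6  56.6] 0.43 hinge []
  theta 0.289 101.9
```

View pics/x_scene.png

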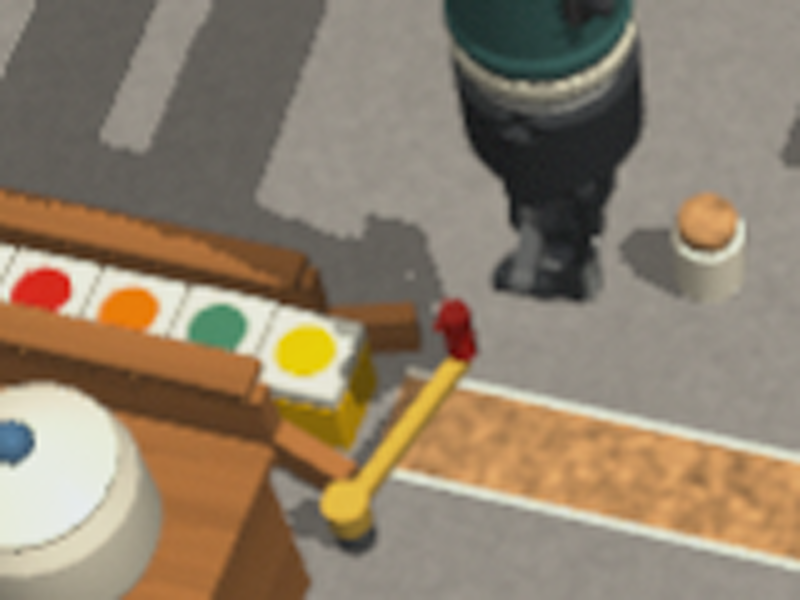

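```bash
python3 -m inch '[[[0.035,0,0],[0,0,0],0],[[0.068,0,0],[0,0,0],0],[[0.068,0,0],[0,0,0],0],[[0.068,-0.015,0],[0,0,0],0],[[0.068,-0.03,0],[0,0,0],0],[[0.068,-0.04,-0.001],[0,0,0],0],[[0.068,-0.048,-0.002],[0,0,0],0],[[0.068,-0.055,-0.002],[0,0,0],0]]'; python3 -m inch '[[[0,-0.005,0],[0,0,0],0],[[0,-0.01,0],[0,0,0],0],[[0,-0.015,0],[0,0,0],0],[[0,-0.015,0],[0,0,0],0],[[0,-0.015,0],[0,0,0],0],[[0,-0.015,0],[0,0,0],0]]'; python3 gate.py y
```

```text
t: 57.17
tool_pos: [563.8, -44.5, 16.6]
orientation: [0.023, 0.707, -0.022, 0.707]
force: [-1.0, 2.5, 0.6]
gripper_width: -0.003
t: 57.67
tool_pos: [563.3, -59.5, 15.7]
orientation: [0.022, 0.706, -0.023, 0.707]
force: [0.4, 0.1, 0.3]
gripper_width: 0.0
t 57.67 pos [563.3 -59.5  15.7] down [ 0.001 -0.001 -1.   ] jawdir deg -3.7 F [0.4 0.1 0.3] w 0.0
scene knob [559.3 -78.7  57.6] 0.69 hinge [array([664.3, -89.5,  18.9])]
  theta 0.034 103.1
  theta 0.038 105.6
```

View pics/y_scene.png

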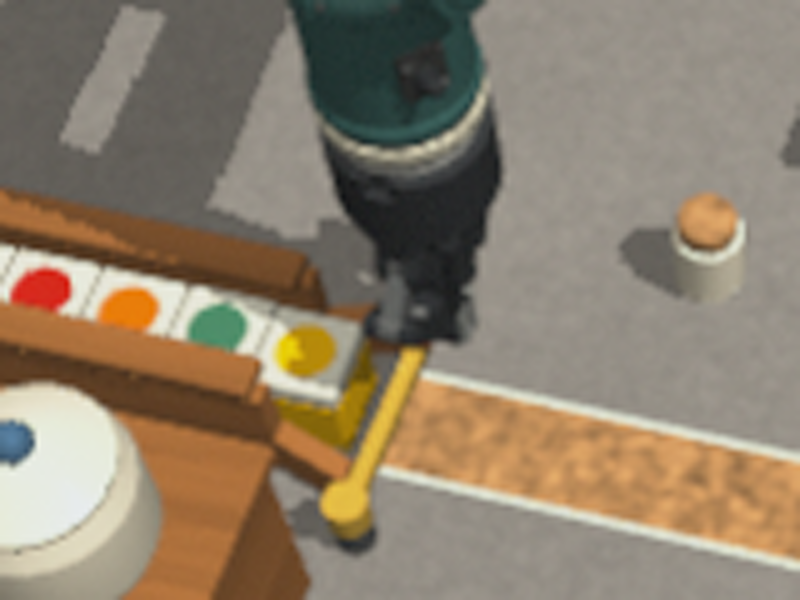

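```bash
python3 -m inch '[[[0,0.02,0],[0,0,0],0],[[0,0.05,0],[0,0,0],0],[[-0.03,0.09,0],[0,0,0],0],[[-0.06,0.13,-0.02],[0,0,0],0],[[-0.08,0.17,-0.04],[0,0,0],0],[[-0.08,0.2,-0.06],[0,0,0],0],[[-0.08,0.2,-0.06],[0,0,0],0],[[-0.08,0.2,-0.06],[0,0,0],0]]'; python3 -m inch '[[[0,0,0],[0,0,0],0],[[0,0,0],[0,0,0],0],[[0,0,0],[0,0,0],0]]';python3 gate.py z; python3 gate.py z
```

```text
t: 58.63
tool_pos: [515.1, 148.2, 97.7]
orientation: [0.022, 0.706, -0.02, 0.708]
force: [-0.4, 0.5, 1.0]
gripper_width: -0.0
t: 58.88
tool_pos: [516.1, 143.0, 94.9]
orientation: [0.023, 0.707, -0.023, 0.706]
force: [0.9, -0.5, -0.8]
gripper_width: -0.003
t 58.88 pos [516.1 143.   94.9] down [-0.001 -0.001 -1.   ] jawdir deg -3.8 F [ 0.9 -0.5 -0.8] w -0.003
scene knob [563.6 -78.   58.2] 0.85 hinge [array([664.2, -85.2,  21. ])]
  theta 0.045 98.9
  theta 0.007 100.9
t 59.18 pos [516.1 143.5  95.3] down [-0. -0. -1.] jawdir deg -3.7 F [ 0.4 -0.1 -0. ] w -0.0
scene knob [560.6 -80.4  56.1] 0.54 hinge [array([665.8, -89.2,  15.9])]
  theta 0.019 101.7
  theta 0.019 105.6
```

View pics/z_top.png

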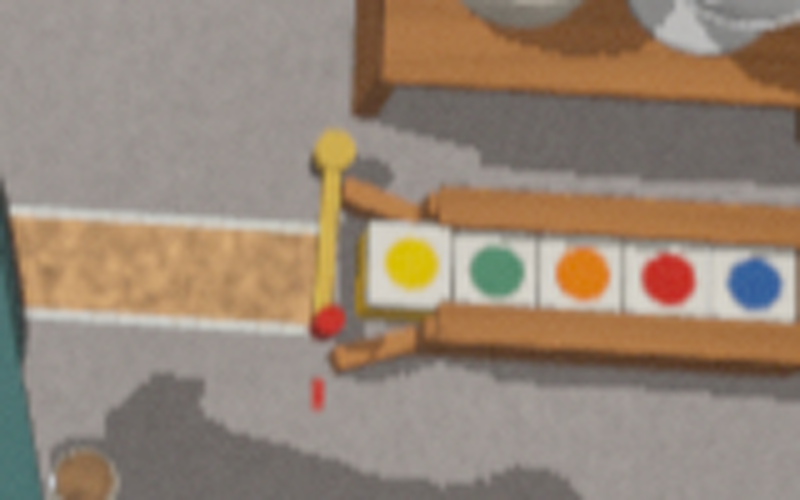

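View pics/z_scene.png

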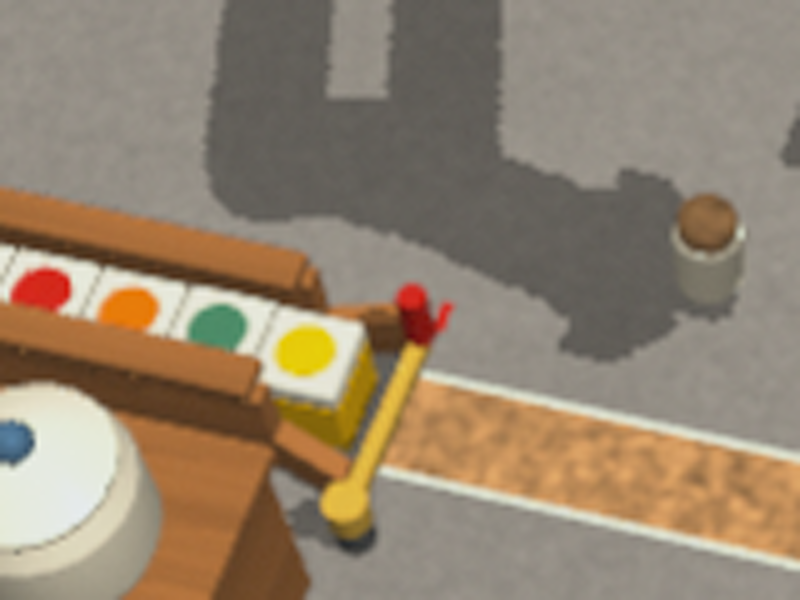

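```bash
python3 - <<'E'
from h import *
p=bot.get_image('top')
im=p['image']; hsv=cv2.cvtColor(im,cv2.COLOR_RGB2HSV).astype(int)
def cen(m,b):
    y0,y1,x0,x1=b; q=np.argwhere(m[y0:y1,x0:x1])+[y0,x0]; return q.mean(0)[::-1],len(q)
red=((hsv[...,0]<5)|(hsv[...,0]>172))&(hsv[...,1]>150)&(hsv[...,2]>110)
k,n=cen(red,(208,220,328,346)); t,n2=cen(red,(222,236,326,342)); print(k,n,t,n2)
h=np.array([270+335/5,150+150/5])-.5
K_=ray(p,[k],68)[0];H_=ray(p,[h],39)[0];T=ray(p,[t],0)[0];print(K_,H_,T)
a=np.radians(-3.7);ex=np.array([np.cos(a),np.sin(a)]);ey=np.array([-np.sin(a),np.cos(a)])
for d in(K_-H_,T-H_): print(np.arctan2(d[:2]@ey,-(d[:2]@ex)))
print([(k,np.round(d['point'],1),round(d['conf'],2)) for k in('salt','mug','spoon','jar','dripper') for d in bot.pinpoint(k,p)[:1]])
E
```

```text
[335.39130435 214.08695652] 23 [333.  228.5] 4
[559.29284791 -78.41770925  68.        ] [659.94718127 -88.03002238  39.        ] [528.70009728 -80.07502625   0.        ]
0.030632338322554787
-0.004040399730345855
[('salt', array([ 586.9, -215.7,   -0.6]), 0.71), ('mug', array([628.9, 470.4,   4.1]), 0.59), ('spoon', array([391.4, 451.5,   1. ]), 0.71), ('jar', array([ 740.2, -172. ,  119. ]), 0.91), ('dripper', array([ 735.2, -274.2,  122.1]), 0.91)]
```

```bash
python3 - <<'E'
from h import *
p=bot.get_image('scene')
O=np.array([594.3,-96.5]);a=np.radians(-3.7);ex=np.array([np.cos(a),np.sin(a)]);ey=np.array([-np.sin(a),np.cos(a)])
for d in bot.pinpoint('tin1',p): 
    q=np.array(d['point'][:2])-O; print(np.round([q@ex,q@ey]),round(d['conf'],2))
print(bot.hand_in())
E
```

```text
[ -1. -31.] 0.93
[  0. -76.] 0.77
[   4. -208.] 0.69
[   2. -165.] 0.47
[-222.  217.] 0.41
[-2. -5.] 0.34
the job is handed in; nothing more can be done
None
```

I opened the gate to about 2.14 rad and stood all five tins in one row on the strip: blue, red, orange, green, yellow, counting from the mouth. I then pushed the row home until the force against the stop rose to 27 N. Last, I pushed the gate lever closed, backed the arm clear and handed the job in at about 59 s. Green was knocked aside partway through, so I located it again before picking it up.

**What the last checks showed:**
- **Tins:** four tins read at y ≈ −31, −76, −165 and −208 mm in the shelf's frame, each within 4 mm of the centre line. All are inside their windows. The network missed orange, the middle tin, in that last picture, but the pictures taken just before show it in line with no gap. The same network also gave a low-confidence reading at about y = −5, which I took as false because no tin shows there.
- **Gate:** about 0.03 rad by my own measurement, and 0.01 to 0.045 from the networks.
- **Bystanders:** the mug and spoon read in place. The jar and dripper were not measured at the start, but they look unmoved. The salt cellar's final reading was wrong (it fell on a tin), but it shows upright where it stood, in the last pictures.

**What went wrong or disagreed:**
- **Tool height:** the reported tool height was about 31.5 mm too low. Two tries at gripping the knob missed until a touch test on the counter showed it.
- **Gate closing:** the knob slipped in the grip, so I finished by pushing it with shut fingers.
- **Cameras:** the two cameras disagreed by about 2 to 4 mm, so I averaged them.

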